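# Check the grill plate with the contact probe

## Task

Check that the switched-off table grill has cooled: turn the clamp knob on the probe stand anticlockwise, as seen from above, about a quarter turn so that its tongue swings clear of the probe, and lift the probe out. Then hold the probe with its tip inside the ring mark on the sloping grill plate, square to the plate, with the spring tip pressed lightly, about half-way in. Finish while still holding it there, leave the mug, tin, salt mill and timer where they are, and never press hard on the grill.

Things in the scene. Friction and masses are not known exactly. Their poses are not given: they have to be found in the camera images.
- probe_stand: fixed stand, 145 mm long (x), 70 mm wide, base plate 12 mm: at its front a grey block (56 x 56 mm, top at 44 mm) with a 16 mm bore right through in which the probe stands, axis at x = -45 mm; at its back a post with the clamp knob, axis at x = +45 mm. Origin: centre of the underside, on the worktop. It may be left or right of the grill.
- clamp_knob (a joint): clamp knob, rad about the vertical: 0 to 0.12 at the start = locked: its steel tongue (14 mm wide, 77 mm long from the axis, top 57.5 mm above the worktop) lies over the probe's guard disc and blocks lifting. Grows anticlockwise from above, stop at 1.57. The tongue is clear from about 0.6; over 1.0 is wanted. Friction 0.05 N m; stays where it is left.
- clamp_grip (a point): point on the knob's axis at mid grip, 81 mm above the worktop. The grip is an upright black bar 44 mm long, 14 mm wide, from 59.5 to 90.5 mm above the worktop; x axis along the bar, the tongue points along -x; z up. Mind the wall cabinet above the back of the worktop: its doors and their knobs begin 0.56 m ahead of the robot's base, from 0.46 m up; keep the wrist in front of it.
- probe: loose contact probe, about 0.1 kg, upright in the stand. Origin: on its axis, underside of its guard disc (44 mm wide, 6 mm thick), which rests on the block, 44 mm above the worktop. Above the disc a white square handle 22 x 22 mm, sides along x and y, to z = 68 mm; below, a 12 mm stem to z = -26 and the spring tip to z = -40 mm. z points away from the tip. Lift it 45 mm to clear the stand.
- probe_tip (a joint): how far the spring tip is pushed into the stem, in m: 0 = out, 0.012 = fully in. Push force is 0.8 N at the first movement, 3.2 N half-way, 5.6 N fully in.
- probe_foot (a point): centre of the flat copper contact foot (10 mm diameter) at the end of the spring tip, 40 mm below the probe's origin while the tip is out.
- grill: fixed table grill, 170 mm deep (x), 202 mm wide (242 over the side handles); its dark flat plate (152 x 184 mm) slopes down 12 degrees (0.209 rad) towards its front (-x); the plate's centre is at x = +35 mm, 50 mm above the worktop. A rim stands 6 mm above the plate at back and sides. Origin: on the worktop under the grill, 35 mm in front of its centre; z vertical.
- mark: the ring mark on the grill plate: thin bright ring, 32 mm inner and 38 mm outer diameter, with a small centre dot, flush with the plate and in the middle of its slope, at different places across its width. Origin: its centre on the plate surface; z axis square to the plate, up and away from it (leaning 12 degrees towards the grill's front).
- mug: bystander: white dotted mug, 82 x 114 x 91 mm; origin under its centre
- tin_tomato: bystander: tin, 75 mm diameter, 58 mm high; origin under its centre
- salt_mill: bystander: pale wooden mill, 54 mm diameter, 170 mm high; origin under its centre
- twist_timer: bystander: round kitchen timer, 64 mm diameter, 52 mm high; origin under its centre
Things that resemble listed ones, but are neither listed nor needed, are in the scene too. What is shaped like the probe but green is not meant.

How it is judged:
By the outcome, as a careful person would: the job done as asked, in the order asked, and still so for the second after the job is handed in, while the arm keeps its last pose, push and grip.
It also fails if it takes over 59 s, if anything falls off the work surface, if the arm or the gripper's body presses on something with over 40 N, if the wrist force passes 120 N, or if a joint passes its speed limit or range.

## Robot

A 7-joint arm with a two-finger parallel gripper is mounted at the origin on a cart in front of the work surface, level with it; the furniture and walls round the work are solid. World frame = base frame: x ahead of the robot, y to its left, z up, the work surface at z = 0. Lengths are in m, angles in rad, forces in N, time in s.
With the tool pointing down it reaches from about 0.4 to 0.85 m from the base axis. Payload 10.4 kg.
Tool frame: the origin (TCP) lies on the centre line of the jaws, within the pads' length; the fingertips stand 25 mm ahead of it and the grasp point (between the pads) lies 6 mm ahead of it; z points along the fingers, x is the direction in which the jaws open and shut, and the axes are right-handed (so a half turn about z gives the same grasp; the last joint's range is limited). The gripper opens to 85 mm and grips with 20 to 120 N. Pads are 22 mm wide; open, the fingers measure 114 mm over their backs; the gripper's body (76 mm by 85 mm) begins 54 mm behind the grasp point. The pads swing forward as they close: fully open they stand 13 mm farther back than shut.
Start: joints at [1.088, 0.332, -0.065, 1.46, 0.022, 1.35, -0.088], TCP at [0.277, -0.56, 0.256] pointing down, gripper open.
Joint ranges: [-2.6, 2.6], [-0.5, 2.12], [-1.47, 1.34], [0.16, 2.42], [-1.27, 4.41], [0.06, 2.06], [-2.6, 2.6]. Speed limits (rad/s): [2.22, 2.22, 2.79, 2.79, 3.14, 3.14, 3.14].

## Interface

Orientations are given as a rotation vector (axis times angle).
In Python, from bench import arm, read_camera gives the robot as it stands.
- The arm moves only by the tool drive_tool, never from a script. Its argument "motion" is a list of rows, each an object of numbers: "x", "y", "z": the shift along the world's x, y, z in mm; "twist": the turn about the world's z in rad; "jaw": the opening, from 0 (shut) to 1 (fully open). In form: [{"x": .., "y": .., "z": .., "twist": .., "jaw": ..}, ...]. A call has 1 to 10 rows; each row shifts and turns the pose as measured when the row begins; what a row does not reach is not made up. A row lasts 1/12 s, in which the tool goes at most 41.7 mm and 7.16 degrees, less where a joint would pass 70% of its speed; a pose out of reach is approached as far as the arm can. A call with a gripper value outside its range is refused whole. The fingers move at their own pace and stop on an object; "grip_force" is the grip in N (left out, the last holds). Time passes only in rows, so rows that do not move let the fingers close. It gives the time, the measured TCP pose, the force and the opening at its end, in the units of the state.
- arm.observe(): the state, without advancing time (a new reading comes with each control period).
- read_camera(name): name is "side" or "top" or "wrist"; returns a dict with "frame" (400x640x3 uint8, red, green, blue), "camera_matrix" (3x3 intrinsics, pixels), "extrinsics" (4x4, takes a point from camera to world coordinates). Camera axes: x right, y down, z forward; pixel columns grow to the right and rows downward; lengths in m; the calibration is good to about 2 mm. The wrist camera is an equidistant fisheye: a pixel r from the principal point sees the ray r / f radians off the axis. A picture is of the moment at which its call begins. There is no depth.
- arm.job_done(): hands the job in, once; it reports no verdict.
The state is a dict: "time": time; "qpos": joint angles; "joint_velocities": joint speeds; "joint_torque": joint torques, N m; "ee_pos": TCP position; "tool_rot": TCP orientation; "wrist_force": force on the tool from outside, world axes, zero at the start; "wrist_torque": the same for the moment, N m; "gripper_width": finger opening in m.
Only numpy, scipy, OpenCV 4.12 (cv2) and the standard library are available. Lean on these libraries where they do the work, as an engineer would, in place of code of your own. Each camera call takes 0.05 s, during which the arm holds its last target.

## Working session

There is one attempt and no reset: what is moved stays moved. The work goes in short steps, Python scripts to look and compute and a tool call to move; the robot and the scene stay as the last step left them, time stands still between calls to the robot, and variables do not carry over. Pictures are saved under pics/ and viewed, and the job is handed in when it is done.

Besides the shell and the picture viewer there is one more tool, called in YAML: its name, and indented under it one key for each argument. drive_tool: Moves the arm, as the interface text tells. Its arguments: {"type":"object","properties":{"motion":{"type":"array","items":{"type":"object","properties":{"x":{"type":"number"},"y":{"type":"number"},"z":{"type":"number"},"twist":{"type":"number"},"jaw":{"type":"number"}}}},"grip_force":{"type":"number"}},"required":["motion"]}

```bash
ls; mkdir -p pics
cat > h.py <<'E'
import numpy as np, cv2, json
from bench import arm, read_camera
def snap(name,fn):
    d=read_camera(name); cv2.imwrite('pics/'+fn+'.png',d['frame'][:,:,::-1])
    np.savez('pics/'+fn+'.npz',K=d['camera_matrix'],T=d['extrinsics'],f=d['frame']); return d
def load(fn): return np.load('pics/'+fn+'.npz')
def ray(d,u,v,fish=False):
    K=d['K'];T=d['T']
    x=(u-K[0,2])/K[0,0]; y=(v-K[1,2])/K[1,1]
    if fish:
        r=np.hypot(x,y); s=np.sin(r)/r if r>1e-9 else 1
        c=np.array([x*s,y*s,np.cos(r)])
    else: c=np.array([x,y,1.])
    w=T[:3,:3]@c; return T[:3,3],w/np.linalg.norm(w)
def atz(d,u,v,z,fish=False):
    o,w=ray(d,u,v,fish); return o+w*(z-o[2])/w[2]
def proj(d,p,fish=False):
    c=np.linalg.inv(d['T'])@np.append(p,1); K=d['K']
    x,y,z=c[:3]
    if fish:
        r=np.hypot(x,y); t=np.arctan2(r,z); x,y=x/r*t,y/r*t
    else: x,y=x/z,y/z
    return np.array([K[0,0]*x+K[0,2],K[1,1]*y+K[1,2]])
def tri(*rs):
    A=np.zeros((3,3));b=np.zeros(3)
    for o,w in rs:
        P=np.eye(3)-np.outer(w,w);A+=P;b+=P@o
    p=np.linalg.solve(A,b); return p,[np.linalg.norm((np.eye(3)-np.outer(w,w))@(p-o)) for o,w in rs]
def crop(fn,x0,y0,x1,y1,s,out):
    im=cv2.imread('pics/'+fn+'.png')[y0:y1,x0:x1]
    im=cv2.resize(im,None,fx=s,fy=s,interpolation=cv2.INTER_CUBIC)
    st=20 if s<8 else 10
    for u in range((x0//st+1)*st,x1,st):
        cv2.line(im,((u-x0)*s,0),((u-x0)*s,6),(0,0,255),1);cv2.putText(im,str(u),((u-x0)*s-8,18),0,.4,(0,0,255),1)
    for v in range((y0//st+1)*st,y1,st):
        cv2.line(im,(0,(v-y0)*s),(6,(v-y0)*s),(0,0,255),1);cv2.putText(im,str(v),(8,(v-y0)*s+4),0,.4,(0,0,255),1)
    cv2.imwrite('pics/'+out+'.png',im)
E
python3 - <<'E'
from h import *
for n in ['side','top','wrist']:
    d=snap(n,n+'0'); print(n,d['camera_matrix'].round(1).tolist(),d['extrinsics'].round(3).tolist())
s=arm.observe(); print({k:np.round(v,3).tolist() for k,v in s.items()})
E
```

```text
pics
side [[458.9, 0.0, 312.1], [0.0, 458.9, 198.5], [0.0, 0.0, 1.0]] [[0.957, -0.154, 0.245, 0.235], [-0.289, -0.469, 0.835, -1.228], [-0.013, -0.87, -0.493, 0.758], [0.0, 0.0, 0.0, 1.0]]
top [[369.0, 0.0, 328.5], [0.0, 369.0, 200.4], [0.0, 0.0, 1.0]] [[-0.014, -0.987, 0.157, 0.419], [-1.0, 0.016, 0.013, -0.061], [-0.015, -0.157, -0.988, 0.99], [0.0, 0.0, 0.0, 1.0]]
wrist [[309.7, 0.0, 322.0], [0.0, 309.7, 198.5], [0.0, 0.0, 1.0]] [[0.444, -0.855, -0.267, 0.344], [-0.896, -0.424, -0.133, -0.525], [0.0, 0.299, -0.954, 0.373], [0.0, 0.0, 0.0, 1.0]]
{'time': 0.15, 'qpos': [1.088, 0.333, -0.065, 1.461, 0.022, 1.35, -0.089], 'joint_velocities': [0.002, -0.001, -0.001, -0.002, -0.002, -0.0, -0.001], 'joint_torque': [0.001, -62.582, 0.049, -39.185, 0.016, 0.007, 0.0], 'ee_pos': [0.277, -0.56, 0.256], 'tool_rot': [-2.669, 1.657, 0.001], 'wrist_force': [0.606, -0.109, -0.039], 'wrist_torque': [-0.07, -0.03, 0.023], 'gripper_width': 0.085}
```

View pics/side0.png

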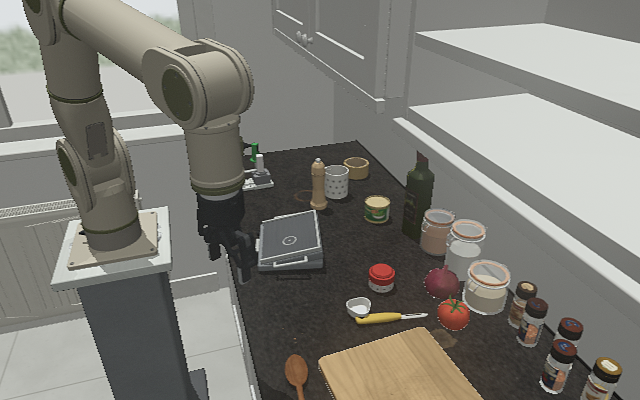

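View pics/top0.png

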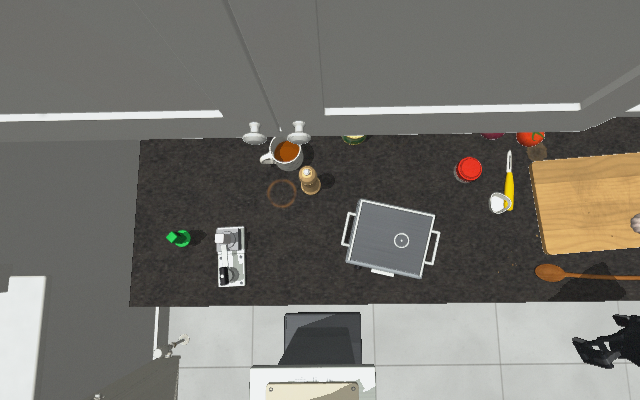

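View pics/wrist0.png

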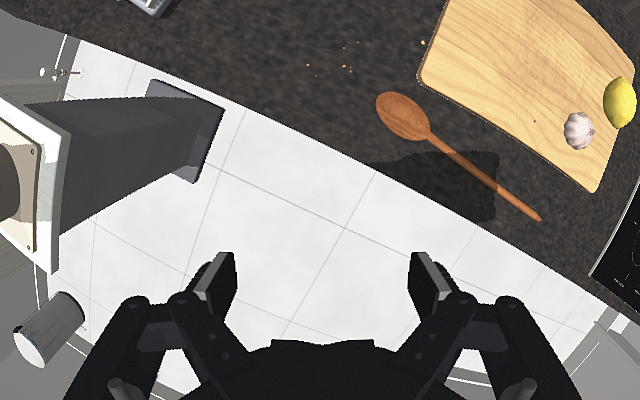

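Run:
```python
from h import *
crop('top0',160,215,260,295,8,'c1'); crop('top0',335,190,445,285,7,'c2'); crop('side0',230,130,300,205,8,'c3')
d=load('top0');print(atz(d,231,256,0),atz(d,401,240,.05))
```

```text
[0.43119609 0.21419508 0.        ] [ 0.46456126 -0.23023147  0.05      ]
```

View pics/c1.png

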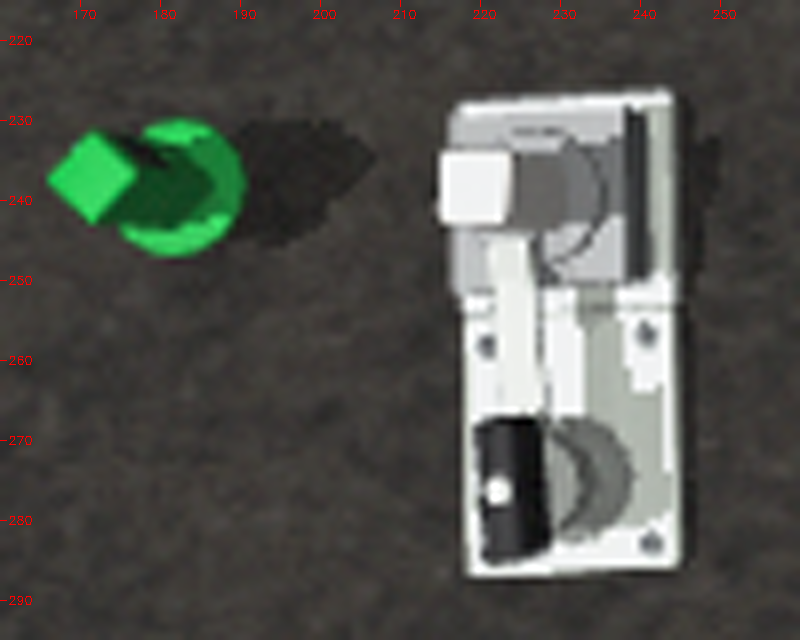

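View pics/c2.png

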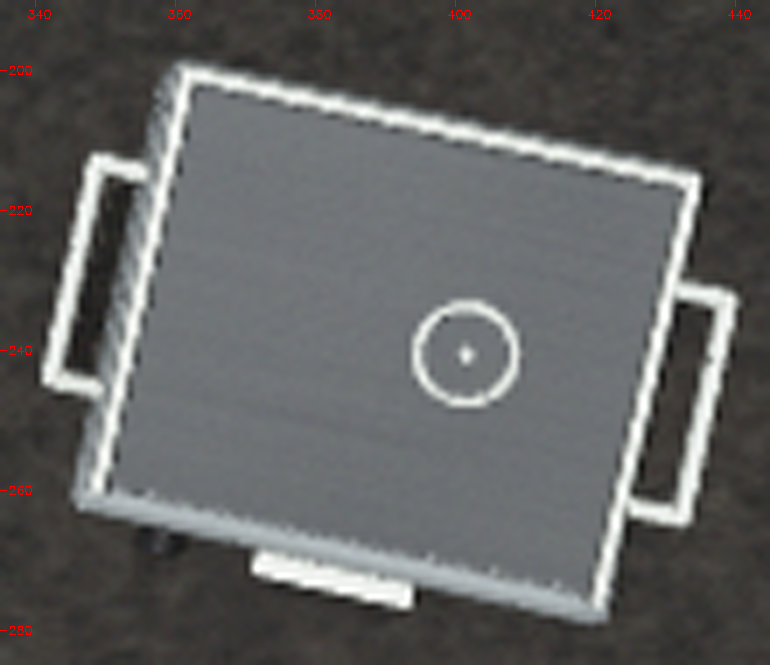

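View pics/c3.png

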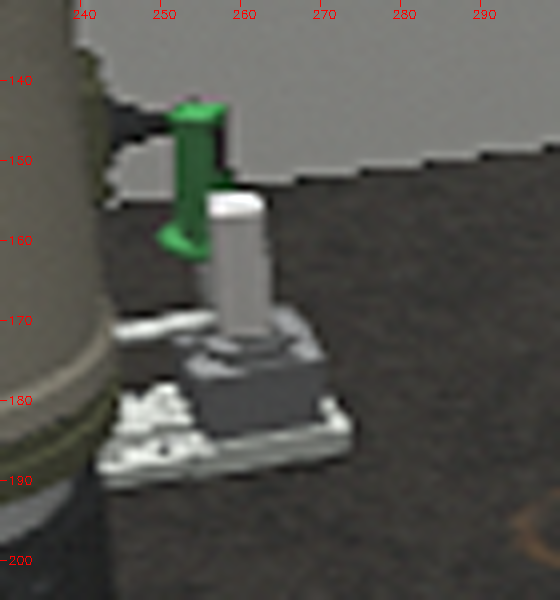

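Run:
```python
from h import *
d=load('top0')
C=[atz(d,u,v,.012) for u,v in [(244.4,226.3),(245,286.3),(218.5,287.2),(217.5,228)]]
c=np.mean(C,0);print(np.round(C,4).tolist(),'c',c)
print('yaw',[np.degrees(np.arctan2(*(C[a]-C[b])[[1,0]])) for a,b in [(0,1),(3,2)]])
p=atz(d,219.5,238.5,.112);k=atz(d,222.1,276.4,.0915);print('probe',p,'knob',k, 'axis',np.linalg.norm((p-k)[:2]),np.degrees(np.arctan2(*(p-k)[[1,0]])))
m=atz(d,335+466/7,190+355/7,.050);print('mark',m)
G=[atz(d,335+u/7,190+v/7,.056) for u,v in [(187,75),(697,182),(600,608),(95,490)]]
print(np.round(G,4).tolist()); a=G[0]-G[1];print('grill y dir yaw',np.degrees(np.arctan2(a[1],a[0])), np.linalg.norm(a))
o,w=ray(load('side0'),289.5,240.5);print(o+w*(.05-o[2])/w[2])
crop('side0',250,205,330,275,8,'c4')
```

```text
[[0.5088, 0.1772, 0.012], [0.3527, 0.1722, 0.012], [0.3513, 0.2413, 0.012], [0.5054, 0.249, 0.012]] c [0.42954405 0.20992014 0.012     ]
yaw [np.float64(1.8283004763339015), np.float64(2.8829554081521347)]
probe [0.47148753 0.2117346  0.112     ] knob [0.38201143 0.20888124 0.0915    ] axis 0.08952159062501215 1.8265252493800164
mark [ 0.46274331 -0.23159143  0.05      ]
[[0.5658, -0.1334, 0.056], [0.5236, -0.3167, 0.056], [0.3729, -0.2737, 0.056], [0.4165, -0.0964, 0.056]]
grill y dir yaw 77.02596688703377 0.1881223203141362
[ 0.46260728 -0.23097742  0.05      ]
```

View pics/c4.png

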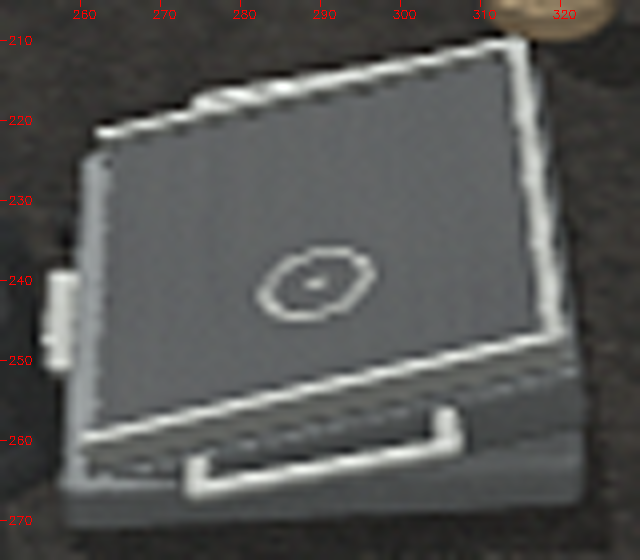

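drive_tool:
  motion:
    - {"x": 14, "y": 38, "twist": -0.04, "jaw": 1}
    - {"x": 14, "y": 38, "twist": -0.04}
    - {"x": 14, "y": 38, "twist": -0.04}
    - {"x": 14, "y": 38, "twist": -0.04}
    - {"x": 14, "y": 38, "twist": -0.04}
    - {"x": 14, "y": 38, "twist": -0.04}
    - {"x": 14, "y": 38, "twist": -0.04}
    - {"x": 14, "y": 38, "twist": -0.04}
    - {"x": 14, "y": 38, "twist": -0.04}
    - {"x": 14, "y": 38, "twist": -0.04}
  grip_force: 40

```text
invalid input
```

drive_tool:
  motion:
    - {"x": 14, "y": 38, "z": 0, "twist": -0.04, "jaw": 1}
    - {"x": 14, "y": 38, "z": 0, "twist": -0.04, "jaw": 1}
    - {"x": 14, "y": 38, "z": 0, "twist": -0.04, "jaw": 1}
    - {"x": 14, "y": 38, "z": 0, "twist": -0.04, "jaw": 1}
    - {"x": 14, "y": 38, "z": 0, "twist": -0.04, "jaw": 1}
    - {"x": 14, "y": 38, "z": 0, "twist": -0.04, "jaw": 1}
    - {"x": 14, "y": 38, "z": 0, "twist": -0.04, "jaw": 1}
    - {"x": 14, "y": 38, "z": 0, "twist": -0.04, "jaw": 1}
    - {"x": 14, "y": 38, "z": 0, "twist": -0.04, "jaw": 1}
    - {"x": 14, "y": 38, "z": 0, "twist": -0.04, "jaw": 1}
  grip_force: 40

```text
time: 0.98
ee_pos: [0.4106, -0.1735, 0.2511]
tool_rot: [2.249, -2.19, -0.01]
wrist_force: [0.9, 0.1, 0.9]
gripper_width: 0.0856
```

drive_tool:
  motion:
    - {"x": 3, "y": 38, "z": 0, "twist": 0, "jaw": 1}
    - {"x": 3, "y": 38, "z": 0, "twist": 0, "jaw": 1}
    - {"x": 3, "y": 38, "z": 0, "twist": 0, "jaw": 1}
    - {"x": 0, "y": 38, "z": 0, "twist": 0, "jaw": 1}
    - {"x": -4, "y": 38, "z": 0, "twist": 0, "jaw": 1}
    - {"x": -6, "y": 38, "z": 0, "twist": 0, "jaw": 1}
    - {"x": -7, "y": 38, "z": 0, "twist": 0, "jaw": 1}
    - {"x": -7, "y": 38, "z": 0, "twist": 0, "jaw": 1}
    - {"x": -7, "y": 38, "z": 0, "twist": 0, "jaw": 1}
    - {"x": -6, "y": 38, "z": 0, "twist": 0, "jaw": 1}

```text
time: 1.82
ee_pos: [0.3787, 0.226, 0.251]
tool_rot: [2.247, -2.193, -0.003]
wrist_force: [1.7, 0.1, 0.6]
gripper_width: 0.0857
```

```bash
cat >> h.py <<'E'
from scipy.spatial.transform import Rotation as R
def st():
    s=arm.observe(); r=R.from_rotvec(s['tool_rot']).as_matrix()
    print('t',round(s['time'],2),'tcp',np.round(s['ee_pos'],4),'yaw',round(np.degrees(np.arctan2(r[1,0],r[0,0])),2),'zax',np.round(r[:,2],3),'F',np.round(s['wrist_force'],1),'w',round(s['gripper_width'],4)); print('q',np.round(s['qpos'],2)); return s
E
python3 - <<'E'
from h import *
st();snap('wrist','w1')
E
```

```text
t 1.82 tcp [0.3787 0.226  0.251 ] yaw -88.61 zax [-0.003  0.    -1.   ] F [1.7 0.1 0.6] w 0.0857
q [ 0.3  -0.04 -0.9   1.88 -0.04  1.29 -2.13]
```

View pics/w1.png

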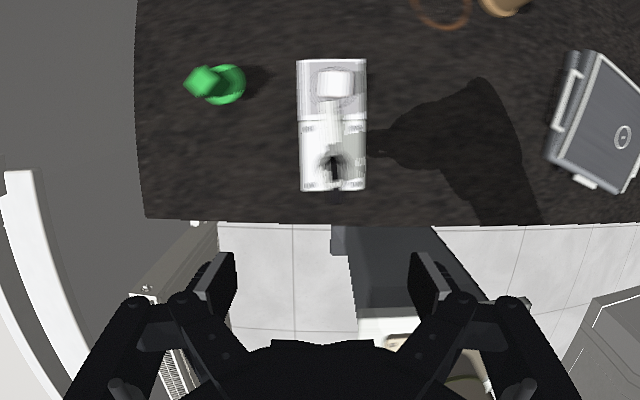

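Run:
```python
from h import *
crop('w1',280,50,385,205,5,'c5'); st()
```

```text
t 1.87 tcp [0.3765 0.2336 0.2516] yaw -88.2 zax [-0.002  0.003 -1.   ] F [-4.9  3.8  1. ] w 0.0854
q [ 0.3  -0.04 -0.91  1.88 -0.04  1.29 -2.14]
```

View pics/c5.png

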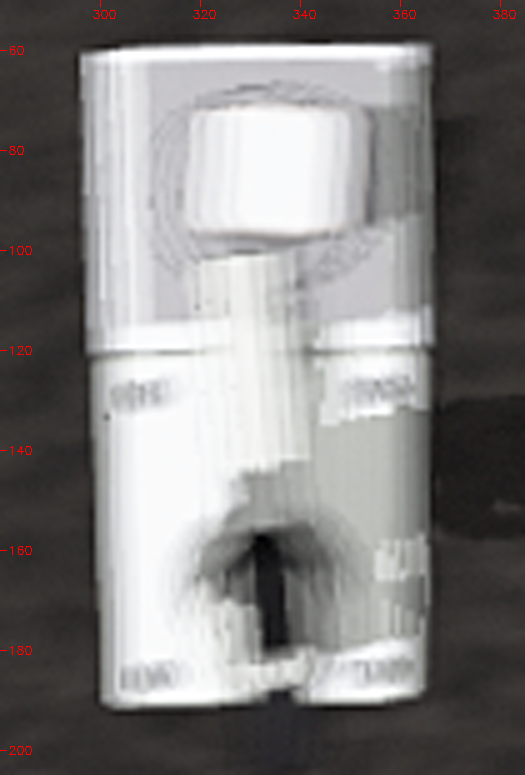

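drive_tool:
  motion:
    - {"x": 3, "y": -12, "z": -30, "twist": 0, "jaw": 1}
    - {"x": 3, "y": -10, "z": -30, "twist": 0, "jaw": 1}
    - {"x": 0, "y": -2, "z": -20, "twist": 0, "jaw": 1}
    - {"x": 0, "y": 0, "z": 0, "twist": 0, "jaw": 1}
    - {"x": 0, "y": 0, "z": 0, "twist": 0, "jaw": 1}

```text
time: 2.28
ee_pos: [0.3805, 0.215, 0.1703]
tool_rot: [-2.266, 2.169, 0.006]
wrist_force: [1.0, -0.4, 0.7]
gripper_width: 0.0853
```

Run:
```python
from h import *
st();snap('wrist','w2');st();snap('top','t2')
crop('t2',180,215,260,295,8,'c6')
```

```text
t 2.28 tcp [0.3805 0.215  0.1703] yaw -87.5 zax [ 0.     0.006 -1.   ] F [ 1.  -0.4  0.7] w 0.0853
q [ 0.3   0.04 -0.91  2.    0.03  1.11 -2.16]
t 2.33 tcp [0.3805 0.2149 0.1705] yaw -87.51 zax [ 0.     0.006 -1.   ] F [-0.6  0.3 -0.5] w 0.0853
q [ 0.3   0.04 -0.91  2.    0.03  1.11 -2.16]
```

View pics/w2.png

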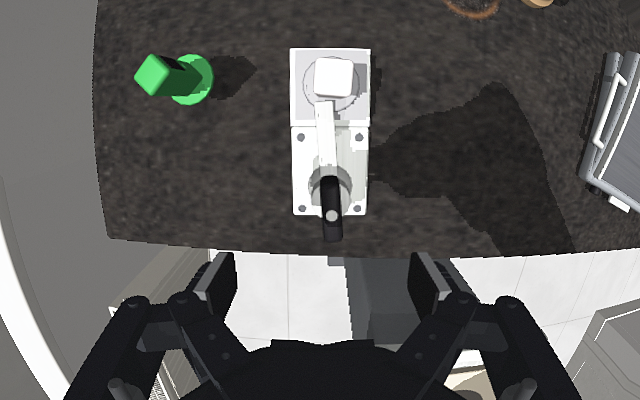

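Run:
```python
from h import *
crop('w2',280,40,385,250,4,'c7')
d=load('w2');print('knob',atz(d,331.5,216,.0915,True),'probe',atz(d,333,78,.112,True))
```

```text
knob [0.38211893 0.20990715 0.0915    ] probe [0.47094197 0.21403653 0.112     ]
```

View pics/c7.png

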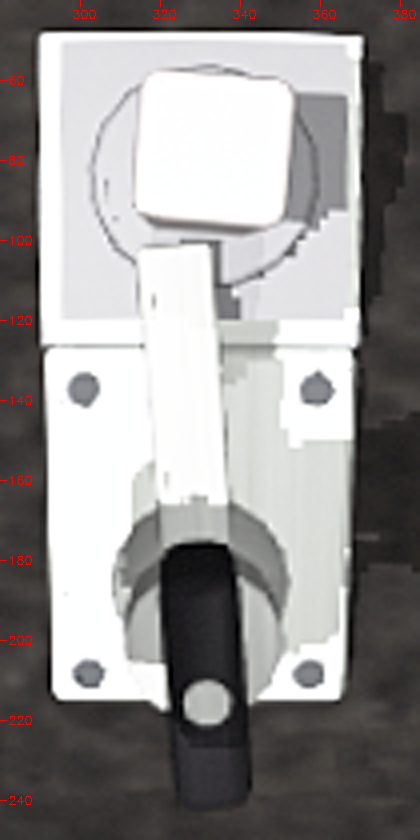

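Run:
```python
from h import *
d=load('w2');k=np.array([.3821,.2099]);t=atz(d,324.5,101.5,.0575,True);v=t[:2]-k;print(t,np.linalg.norm(v),np.degrees(np.arctan2(v[1],v[0])))
a=atz(d,330.3,177,.0905,True);b=atz(d,333,227,.0905,True);v=(a-b);print(v,np.degrees(np.arctan2(v[1],v[0])))
```

```text
[0.45796115 0.21801434 0.0575    ] 0.07629387834112611 6.1053163520689315
[0.03517175 0.00370202 0.        ] 6.008567704574741
```

drive_tool:
  motion:
    - {"x": 1, "y": -4, "z": -25, "twist": 0.04, "jaw": 1}
    - {"x": 1, "y": -2, "z": -25, "twist": 0.02, "jaw": 1}
    - {"x": 0, "y": 0, "z": -20, "twist": 0, "jaw": 1}
    - {"x": 0, "y": 0, "z": -6, "twist": 0, "jaw": 1}
    - {"x": 0, "y": 0, "z": 0, "twist": 0, "jaw": 1}

```text
time: 2.8
ee_pos: [0.3883, 0.2112, 0.1003]
tool_rot: [-2.322, 2.092, -0.006]
wrist_force: [-0.3, 1.6, 0.6]
gripper_width: 0.0854
```

Run:
```python
from h import *
st();
```

```text
t 2.8 tcp [0.3883 0.2112 0.1003] yaw -84.04 zax [ 0.014  0.01  -1.   ] F [-0.3  1.6  0.6] w 0.0854
q [ 0.26  0.17 -0.9   2.07  0.17  0.95 -2.19]
```

drive_tool:
  motion:
    - {"x": -4, "y": -1.5, "z": -5, "twist": 0, "jaw": 1}
    - {"x": -2, "y": 0, "z": -5, "twist": 0, "jaw": 1}
    - {"x": 0, "y": 0, "z": -1, "twist": 0, "jaw": 1}
    - {"x": 0, "y": 0, "z": 0, "twist": 0, "jaw": 1}

```text
time: 3.13
ee_pos: [0.384, 0.2108, 0.0925]
tool_rot: [-2.317, 2.09, -0.011]
wrist_force: [0.3, 0.6, 0.6]
gripper_width: 0.0852
```

Run:
```python
from h import *
st();snap('wrist','w3')
```

```text
t 3.13 tcp [0.384  0.2108 0.0925] yaw -84.09 zax [ 0.02   0.011 -1.   ] F [0.3 0.6 0.6] w 0.0852
q [ 0.25  0.17 -0.9   2.09  0.17  0.92 -2.21]
```

View pics/w3.png

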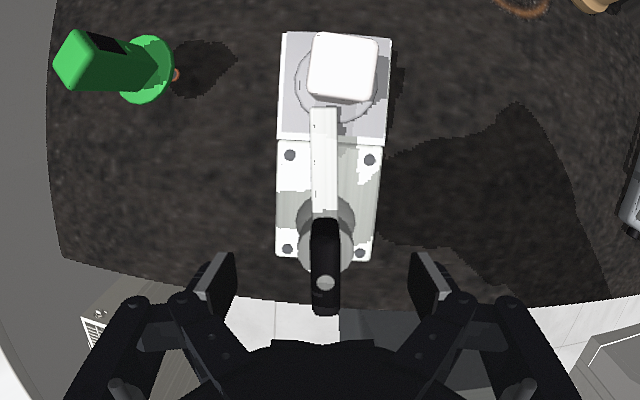

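drive_tool:
  motion:
    - {"x": -1, "y": -1, "z": -2, "twist": 0, "jaw": 0.6}
    - {"x": 0, "y": 0, "z": 0, "twist": 0, "jaw": 0.3}
    - {"x": 0, "y": 0, "z": 0, "twist": 0, "jaw": 0.1}
    - {"x": 0, "y": 0, "z": 0, "twist": 0, "jaw": 0}
    - {"x": 0, "y": 0, "z": 0, "twist": 0, "jaw": 0}
    - {"x": 0, "y": 0, "z": 0, "twist": 0, "jaw": 0}
    - {"x": 0, "y": 0, "z": 0, "twist": 0, "jaw": 0}
  grip_force: 40

```text
time: 3.77
ee_pos: [0.3839, 0.2093, 0.0919]
tool_rot: [-2.316, 2.09, -0.015]
wrist_force: [-1.1, 0.4, 1.4]
gripper_width: 0.0133
```

Run:
```python
from h import *
st()
```

```text
t 3.77 tcp [0.3839 0.2093 0.0919] yaw -84.11 zax [ 0.022  0.01  -1.   ] F [-1.1  0.4  1.4] w 0.0133
q [ 0.25  0.17 -0.9   2.1   0.17  0.92 -2.21]
```

drive_tool:
  motion:
    - {"x": 0, "y": 0, "z": 0, "twist": 0.08, "jaw": 0}
    - {"x": 0, "y": 0, "z": 0, "twist": 0.1, "jaw": 0}
    - {"x": 0, "y": 0, "z": 0, "twist": 0.1, "jaw": 0}
    - {"x": 0, "y": 0, "z": 0, "twist": 0.1, "jaw": 0}
    - {"x": 0, "y": 0, "z": 0, "twist": 0.1, "jaw": 0}

```text
time: 4.18
ee_pos: [0.3839, 0.2095, 0.092]
tool_rot: [-2.757, 1.456, -0.007]
wrist_force: [-0.2, 0.3, -0.1]
gripper_width: 0.0134
```

Run:
```python
from h import *
st()
```

```text
t 4.18 tcp [0.3839 0.2095 0.092 ] yaw -55.65 zax [ 0.015  0.019 -1.   ] F [-0.2  0.3 -0.1] w 0.0134
q [ 0.32  0.19 -0.96  2.09  0.18  0.93 -1.71]
```

Turning smoothly (28°). Need about 75° in all: 45° more.

drive_tool:
  motion:
    - {"x": 0, "y": 0, "z": 0, "twist": 0.1, "jaw": 0}
    - {"x": 0, "y": 0, "z": 0, "twist": 0.1, "jaw": 0}
    - {"x": 0, "y": 0, "z": 0, "twist": 0.1, "jaw": 0}
    - {"x": 0, "y": 0, "z": 0, "twist": 0.1, "jaw": 0}
    - {"x": 0, "y": 0, "z": 0, "twist": 0.1, "jaw": 0}
    - {"x": 0, "y": 0, "z": 0, "twist": 0.1, "jaw": 0}
    - {"x": 0, "y": 0, "z": 0, "twist": 0.1, "jaw": 0}
    - {"x": 0, "y": 0, "z": 0, "twist": 0.06, "jaw": 0}
    - {"x": 0, "y": 0, "z": 0, "twist": 0, "jaw": 0}

```text
time: 4.93
ee_pos: [0.3837, 0.2096, 0.0919]
tool_rot: [-3.107, 0.26, 0.01]
wrist_force: [-0.8, 0.4, 1.3]
gripper_width: 0.0134
```

Run:
```python
from h import *
st()
```

```text
t 4.93 tcp [0.3837 0.2096 0.0919] yaw -9.55 zax [-0.004  0.024 -1.   ] F [-0.8  0.4  1.3] w 0.0134
q [ 0.43  0.24 -1.08  2.08  0.23  0.95 -0.94]
```

drive_tool:
  motion:
    - {"x": 0, "y": 0, "z": 0, "twist": 0, "jaw": 0.5}
    - {"x": 0, "y": 0, "z": 0, "twist": 0, "jaw": 0.5}
    - {"x": 0, "y": 0, "z": 0, "twist": 0, "jaw": 0.6}
    - {"x": 0, "y": 0, "z": 15, "twist": 0, "jaw": 0.6}
    - {"x": 0, "y": 0, "z": 25, "twist": 0, "jaw": 0.6}
    - {"x": 0, "y": 0, "z": 30, "twist": 0, "jaw": 0.6}
    - {"x": 0, "y": 0, "z": 25, "twist": 0, "jaw": 1}
    - {"x": 0, "y": 0, "z": 0, "twist": 0, "jaw": 1}

```text
time: 5.6
ee_pos: [0.3814, 0.2101, 0.1892]
tool_rot: [-3.104, 0.277, 0.018]
wrist_force: [1.3, 0.6, 0.6]
gripper_width: 0.0735
```

Run:
```python
from h import *
st();snap('wrist','w4')
```

```text
t 5.6 tcp [0.3814 0.2101 0.1892] yaw -10.17 zax [-0.009  0.026 -1.   ] F [1.3 0.6 0.6] w 0.0735
q [ 0.58  0.02 -1.15  1.98 -0.    1.15 -0.75]
```

View pics/w4.png

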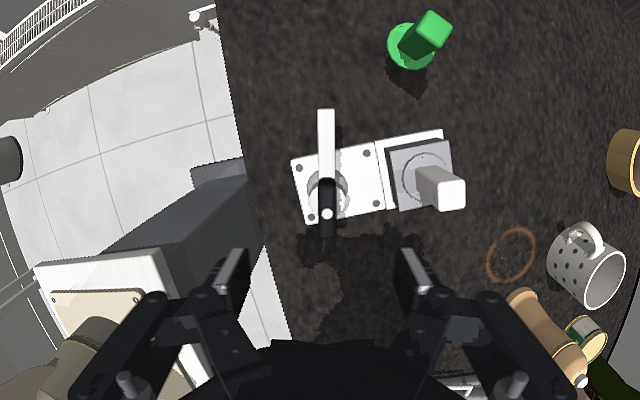

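drive_tool:
  motion:
    - {"x": 10, "y": 0, "z": 0, "twist": -0.12, "jaw": 1}
    - {"x": 10, "y": 0, "z": 0, "twist": -0.12, "jaw": 1}
    - {"x": 10, "y": 0, "z": 0, "twist": -0.12, "jaw": 1}
    - {"x": 10, "y": 0, "z": 0, "twist": -0.12, "jaw": 1}
    - {"x": 10, "y": 0, "z": 0, "twist": -0.12, "jaw": 1}
    - {"x": 10, "y": 0, "z": 0, "twist": -0.12, "jaw": 1}
    - {"x": 10, "y": 0, "z": 0, "twist": -0.12, "jaw": 1}
    - {"x": 10, "y": 0, "z": 0, "twist": -0.12, "jaw": 1}
    - {"x": 10, "y": 0, "z": 0, "twist": -0.12, "jaw": 1}
    - {"x": 0, "y": 0, "z": 0, "twist": -0.12, "jaw": 1}

```text
time: 6.48
ee_pos: [0.4722, 0.2067, 0.176]
tool_rot: [-2.367, 2.043, 0.006]
wrist_force: [-0.7, 0.3, -1.0]
gripper_width: 0.0852
```

drive_tool:
  motion:
    - {"x": 0, "y": 0, "z": 0, "twist": -0.1, "jaw": 1}
    - {"x": 0, "y": 0, "z": 0, "twist": 0, "jaw": 1}
    - {"x": 0, "y": 0, "z": 0, "twist": 0, "jaw": 1}

```text
time: 6.73
ee_pos: [0.4711, 0.2067, 0.1718]
tool_rot: [-2.253, 2.173, 0.009]
wrist_force: [-0.2, -0.6, 0.0]
gripper_width: 0.0854
```

Run:
```python
from h import *
st();snap('wrist','w5')
crop('w5',200,100,440,350,3,'c8')
```

```text
t 6.73 tcp [0.4711 0.2067 0.1718] yaw -87.93 zax [ 0.003  0.012 -1.   ] F [-0.2 -0.6  0. ] w 0.0854
q [ 0.31  0.27 -0.91  1.83  0.22  1.15 -2.2 ]
```

View pics/c8.png

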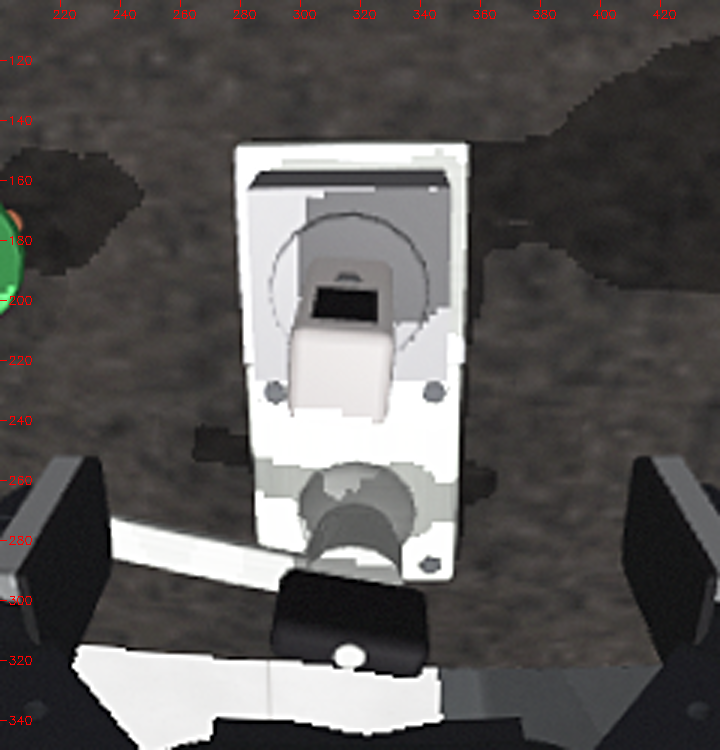

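Run:
```python
from h import *
d=load('w5')
for u,v in [(313,224.5),(298.5,209),(331,211),(328.5,239.5),(297,238)]: print(atz(d,u,v,.112,True))
```

```text
[0.47392547 0.21385124 0.112     ]
[0.48369216 0.22294473 0.112     ]
[0.48321199 0.20315583 0.112     ]
[0.46413066 0.20383987 0.112     ]
[0.46429369 0.22369554 0.112     ]
```

drive_tool:
  motion:
    - {"x": 1, "y": 4, "z": -20, "twist": 0, "jaw": 1}
    - {"x": 0, "y": 2.5, "z": -20, "twist": 0, "jaw": 1}
    - {"x": 0, "y": 0, "z": -18, "twist": 0, "jaw": 1}
    - {"x": 0, "y": 0, "z": -8, "twist": 0, "jaw": 1}
    - {"x": 0, "y": 0, "z": 0, "twist": 0, "jaw": 1}
    - {"x": 0, "y": 0, "z": 0, "twist": 0, "jaw": 1}

```text
time: 7.28
ee_pos: [0.4714, 0.2134, 0.1027]
tool_rot: [-2.27, 2.155, 0.009]
wrist_force: [0.5, -0.1, -0.4]
gripper_width: 0.0856
```

Run:
```python
from h import *
st();snap('wrist','w6')
crop('w6',200,150,440,350,3,'c9')
```

```text
t 7.28 tcp [0.4714 0.2134 0.1027] yaw -87.02 zax [ 0.003  0.012 -1.   ] F [ 0.5 -0.1 -0.4] w 0.0856
q [ 0.25  0.37 -0.87  1.89  0.32  1.03 -2.27]
```

View pics/c9.png

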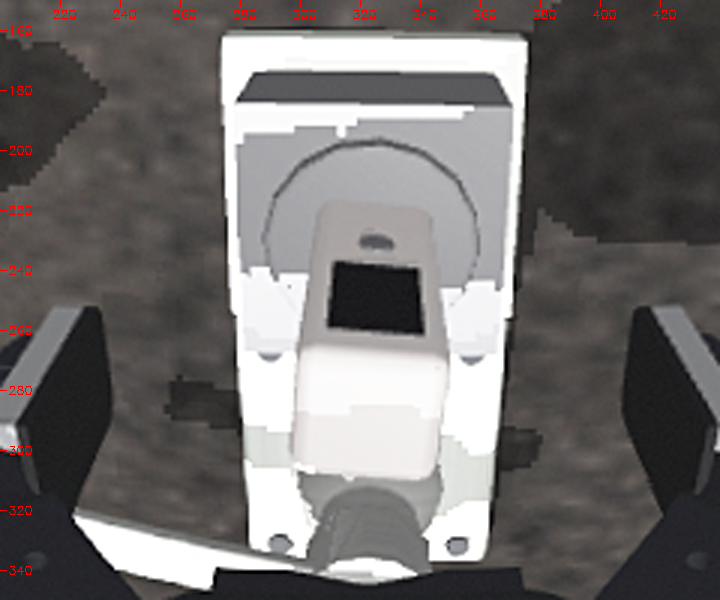

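drive_tool:
  motion:
    - {"x": 1, "y": 0, "z": -6, "twist": -0.015, "jaw": 0.6}
    - {"x": 0, "y": 0, "z": 0, "twist": 0, "jaw": 0.3}
    - {"x": 0, "y": 0, "z": 0, "twist": 0, "jaw": 0.1}
    - {"x": 0, "y": 0, "z": 0, "twist": 0, "jaw": 0}
    - {"x": 0, "y": 0, "z": 0, "twist": 0, "jaw": 0}
    - {"x": 0, "y": 0, "z": 0, "twist": 0, "jaw": 0}
    - {"x": 0, "y": 0, "z": 0, "twist": 0, "jaw": 0}
  grip_force: 22

```text
time: 7.92
ee_pos: [0.4747, 0.2137, 0.0999]
tool_rot: [-2.249, 2.171, 0.003]
wrist_force: [0.4, 0.1, -2.0]
gripper_width: 0.0215
```

drive_tool:
  motion:
    - {"x": 0, "y": 0, "z": 6, "twist": 0, "jaw": 0}
    - {"x": 0, "y": 0, "z": 8, "twist": 0, "jaw": 0}
    - {"x": 0, "y": 0, "z": 6, "twist": 0, "jaw": 0}
    - {"x": 0, "y": 0, "z": 0, "twist": 0, "jaw": 0}
    - {"x": 0, "y": 0, "z": 0, "twist": 0, "jaw": 0}

```text
time: 8.33
ee_pos: [0.4747, 0.2138, 0.1225]
tool_rot: [-2.249, 2.17, 0.003]
wrist_force: [0.5, 1.0, -1.4]
gripper_width: 0.0214
```

Run:
```python
from h import *
st();snap('wrist','w7')
crop('w7',200,150,440,350,3,'c10')
```

```text
t 8.33 tcp [0.4747 0.2138 0.1225] yaw -87.96 zax [ 0.01   0.013 -1.   ] F [ 0.5  1.  -1.4] w 0.0214
q [ 0.26  0.34 -0.88  1.87  0.3   1.06 -2.27]
```

View pics/c10.png

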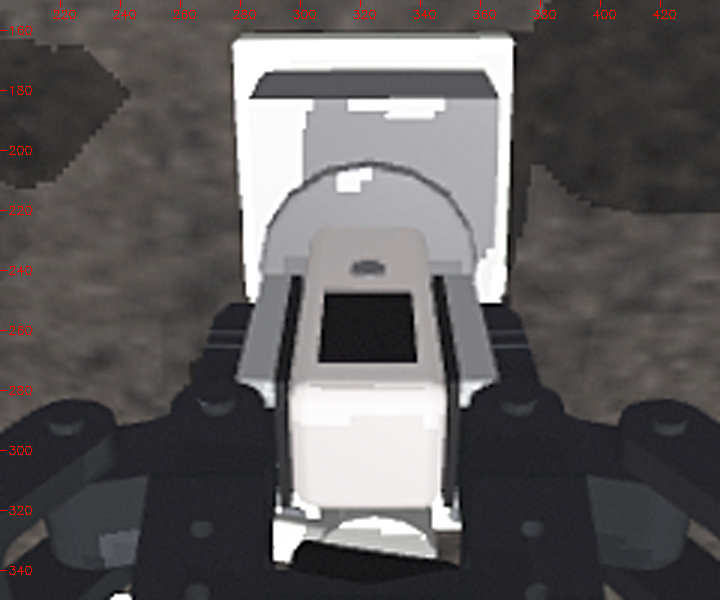

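drive_tool:
  motion:
    - {"x": 0, "y": 0, "z": -5, "twist": 0, "jaw": 0}
    - {"x": -3, "y": 0, "z": 0, "twist": 0, "jaw": 0}
    - {"x": -3, "y": 0, "z": 0, "twist": 0, "jaw": 0}
    - {"x": -3, "y": 0, "z": 0, "twist": 0, "jaw": 0}
  grip_force: 20

```text
time: 8.72
ee_pos: [0.4672, 0.2131, 0.1171]
tool_rot: [-2.246, 2.17, -0.001]
wrist_force: [3.6, -0.6, -0.9]
gripper_width: 0.0215
```

Run:
```python
from h import *
st()
```

```text
t 8.72 tcp [0.4672 0.2131 0.1171] yaw -88.03 zax [ 0.013  0.013 -1.   ] F [ 3.6 -0.6 -0.9] w 0.0215
q [ 0.27  0.33 -0.89  1.89  0.29  1.04 -2.28]
```

drive_tool:
  motion:
    - {"x": -3, "y": 0, "z": 0, "twist": 0, "jaw": 0}
    - {"x": -3, "y": 0, "z": 0, "twist": 0, "jaw": 0}
    - {"x": -2, "y": 0, "z": 0, "twist": 0, "jaw": 0}
    - {"x": 0, "y": 0, "z": 0, "twist": 0, "jaw": 0}

```text
time: 9.05
ee_pos: [0.4587, 0.2128, 0.1172]
tool_rot: [-2.244, 2.169, -0.003]
wrist_force: [3.1, 0.0, -2.2]
gripper_width: 0.0216
```

Run:
```python
from h import *
st();snap('wrist','w8');snap('side','s8')
crop('w8',200,150,440,350,3,'c11');crop('s8',225,110,300,205,8,'c12')
```

```text
t 9.05 tcp [0.4587 0.2128 0.1172] yaw -88.05 zax [ 0.015  0.013 -1.   ] F [ 3.1  0.  -2.2] w 0.0216
q [ 0.27  0.31 -0.9   1.91  0.28  1.03 -2.28]
```

View pics/c11.png

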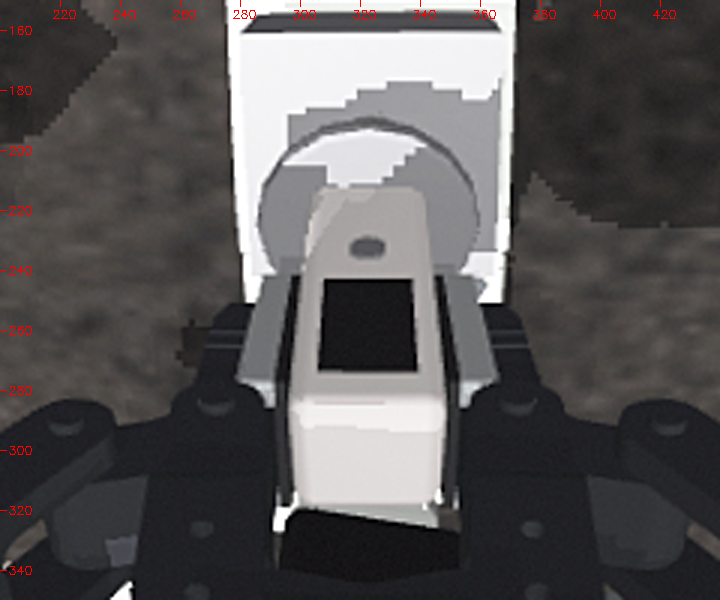

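View pics/c12.png

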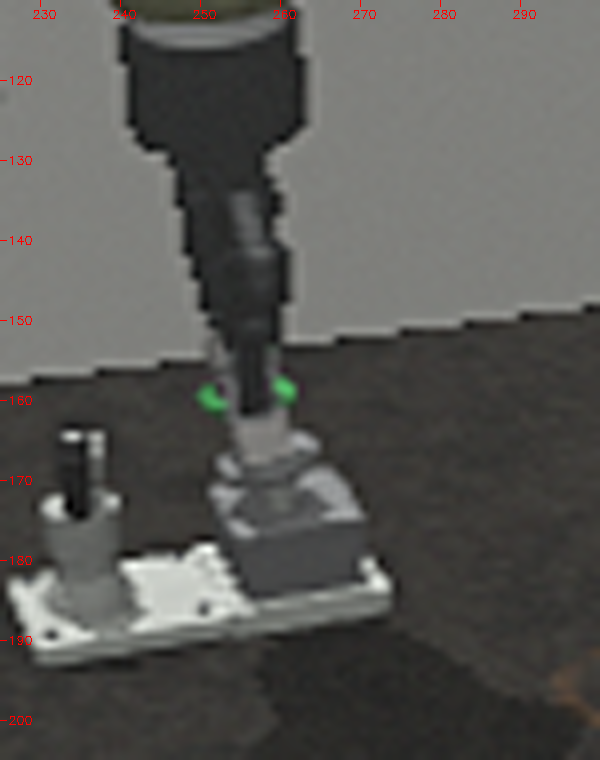

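```bash
cat >> h.py <<'E'
from scipy.optimize import least_squares
def fit(fn,obs,yaw=None,fish=True):
    """obs: list of (kind,v or (u,v)); probe axis = rot about jaw axis; returns origin, theta (deg, tip toward fwd positive)"""
    d=load(fn); s=json.load(open('pics/'+fn+'.json')); tcp=np.array(s['p']); r=R.from_rotvec(s['r']).as_matrix()
    jaw=r[:,0]; jaw=jaw*np.sign(-jaw[1]); jaw[2]=0; jaw/=np.linalg.norm(jaw)
    fwd=np.cross([0,0,1],jaw)   # jaw=-y -> fwd=+x
    P={'topfar':(.011,.068),'botfar':(.011,.006),'discfar':(.022,.006),'topnear':(-.011,.068),'foot':(0,-.04)}
    def f(x):
        th=x[2]; up=-np.sin(th)*fwd+np.cos(th)*np.array([0,0,1]); fw=np.cos(th)*fwd+np.sin(th)*np.array([0,0,1])
        o=tcp+x[0]*fwd+np.array([0,0,x[1]])
        return [proj(d,o+P[k][0]*fw+P[k][1]*up,fish)[1]-v for k,v in obs]
    q=least_squares(f,[0,-.056,0]); return tcp,q.x*[1000,1000,180/np.pi],np.round(q.fun,2)
def snapj(n,fn):
    s=arm.observe(); d=snap(n,fn); json.dump({'p':list(map(float,s['ee_pos'])),'r':list(map(float,s['tool_rot']))},open('pics/'+fn+'.json','w'))
E
python3 - <<'E'
from h import *
json.dump({'p':[.4747,.2138,.1225],'r':[-2.249,2.17,.003]},open('pics/w7.json','w'))
json.dump({'p':[.4587,.2128,.1172],'r':[-2.244,2.169,-.003]},open('pics/w8.json','w'))
print(fit('w7',[('topfar',277.5),('botfar',226),('discfar',204.5),('topnear',318)]))
print(fit('w8',[('topfar',283),('botfar',212.5),('discfar',190),('topnear',317.5)]))
print(fit('w7',[('topfar',277.5),('botfar',226),('discfar',204.5)]))
print(fit('w8',[('topfar',283),('botfar',212.5),('discfar',190)]))
E
```

```text
(array([0.4747, 0.2138, 0.1225]), array([ -5.01659814, -60.15827759,  -0.59557321]), array([-0.4 , -2.05,  1.92,  0.53]))
(array([0.4587, 0.2128, 0.1172]), array([  6.93656515, -57.74735856,   9.83092279]), array([-0.53, -2.67,  2.47,  0.74]))
(array([0.4747, 0.2138, 0.1225]), array([  4.31890349, -30.90304718,  -6.81376575]), array([ 0.,  0., -0.]))
(array([0.4587, 0.2128, 0.1172]), array([ 14.54620139, -25.79601793,   0.13604629]), array([ 0., -0.,  0.]))
```

drive_tool:
  motion:
    - {"x": -3, "y": 0, "z": 0, "twist": 0, "jaw": 0}
    - {"x": 0, "y": 0, "z": 0, "twist": 0, "jaw": 0}
    - {"x": 1, "y": 0, "z": 4, "twist": 0, "jaw": 0}
    - {"x": 0, "y": 0, "z": 10, "twist": 0, "jaw": 0}
    - {"x": -1, "y": 0, "z": 20, "twist": 0, "jaw": 0}
    - {"x": -2, "y": 0, "z": 20, "twist": 0, "jaw": 0}
    - {"x": 0, "y": 0, "z": 25, "twist": 0, "jaw": 0}
    - {"x": 0, "y": 0, "z": 25, "twist": 0, "jaw": 0}
    - {"x": 0, "y": 0, "z": 0, "twist": 0, "jaw": 0}

```text
time: 9.9
ee_pos: [0.447, 0.215, 0.2267]
tool_rot: [-2.257, 2.169, 0.013]
wrist_force: [0.8, 0.4, -1.6]
gripper_width: 0.0217
```

Run:
```python
from h import *
st();snapj('wrist','w9');snapj('side','s9')
crop('w9',200,150,440,350,3,'c13');crop('s9',210,60,330,205,5,'c14')
```

```text
t 9.9 tcp [0.447  0.215  0.2267] yaw -87.74 zax [ 0.002  0.014 -1.   ] F [ 0.8  0.4 -1.6] w 0.0217
q [ 0.36  0.16 -0.95  1.8   0.12  1.24 -2.16]
```

View pics/c13.png

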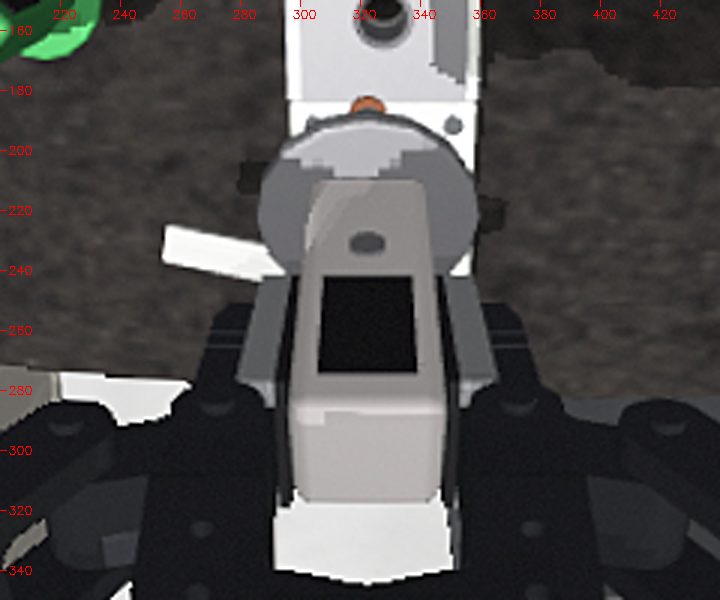

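View pics/c14.png

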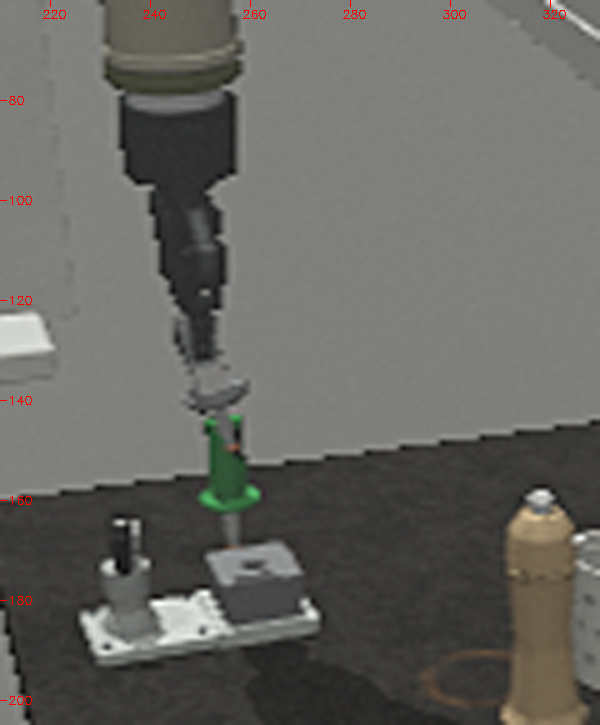

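Run:
```python
from h import *
print(fit('w9',[('topfar',285),('botfar',210),('discfar',188.5),('topnear',317)]))
```

```text
(array([0.4470126 , 0.21502527, 0.22671363]), array([  7.49118267, -59.3627794 ,  11.89276731]), array([-0.49, -2.38,  2.19,  0.68]))
```

drive_tool:
  motion:
    - {"x": 0, "y": -20, "z": 2, "twist": -0.01, "jaw": 0}
    - {"x": 0, "y": -30, "z": 2, "twist": -0.02, "jaw": 0}
    - {"x": 0, "y": -32, "z": 2, "twist": -0.02, "jaw": 0}
    - {"x": 0, "y": -32, "z": 0, "twist": -0.02, "jaw": 0}
    - {"x": 0, "y": -32, "z": 0, "twist": -0.02, "jaw": 0}
    - {"x": 0, "y": -32, "z": 0, "twist": -0.02, "jaw": 0}
    - {"x": 0, "y": -32, "z": 0, "twist": -0.02, "jaw": 0}
    - {"x": 0, "y": -32, "z": 0, "twist": -0.02, "jaw": 0}
    - {"x": 0, "y": -32, "z": 0, "twist": -0.02, "jaw": 0}
    - {"x": 0, "y": -32, "z": 0, "twist": -0.02, "jaw": 0}
  grip_force: 30

```text
time: 10.83
ee_pos: [0.4347, -0.0958, 0.2205]
tool_rot: [-2.057, 2.373, 0.042]
wrist_force: [1.4, -0.8, -0.3]
gripper_width: 0.0215
```

Run:
```python
from h import *
st()
```

```text
t 10.83 tcp [ 0.4347 -0.0958  0.2205] yaw -98.19 zax [-0.017  0.021 -1.   ] F [ 1.4 -0.8 -0.3] w 0.0215
q [ 0.77  0.01 -0.64  1.92 -0.02  1.24 -1.57]
```

drive_tool:
  motion:
    - {"x": 2, "y": -30, "z": 0, "twist": -0.02, "jaw": 0}
    - {"x": 3, "y": -30, "z": 0, "twist": -0.02, "jaw": 0}
    - {"x": 3, "y": -28, "z": 0, "twist": -0.02, "jaw": 0}
    - {"x": 3, "y": -20, "z": 0, "twist": -0.02, "jaw": 0}
    - {"x": 2, "y": -8, "z": -5, "twist": 0, "jaw": 0}
    - {"x": 0, "y": 0, "z": -5, "twist": 0, "jaw": 0}
    - {"x": 0, "y": 0, "z": 0, "twist": 0, "jaw": 0}
    - {"x": 0, "y": 0, "z": 0, "twist": 0, "jaw": 0}

```text
time: 11.5
ee_pos: [0.4408, -0.22, 0.2002]
tool_rot: [1.944, -2.461, -0.069]
wrist_force: [0.1, 0.6, -1.1]
gripper_width: 0.0214
```

Run:
```python
from h import *
st();snapj('wrist','w10');snapj('side','s10');snapj('top','t10')
crop('w10',200,50,440,350,3,'c15')
```

```text
t 11.5 tcp [ 0.4408 -0.22    0.2002] yaw -103.42 zax [-0.031  0.032 -0.999] F [ 0.1  0.6 -1.1] w 0.0214
q [ 0.87  0.15 -0.52  1.82  0.06  1.23 -1.48]
```

View pics/w10.png

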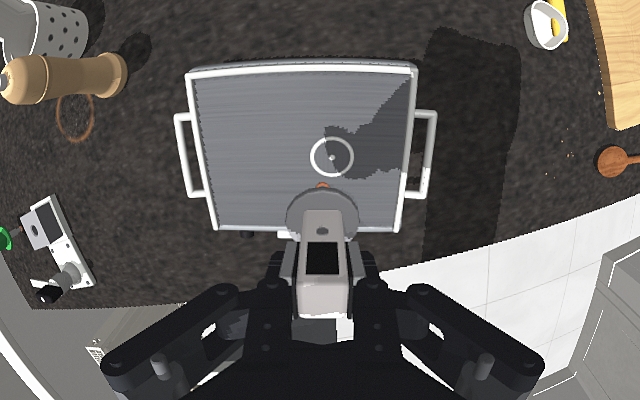

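View pics/s10.png

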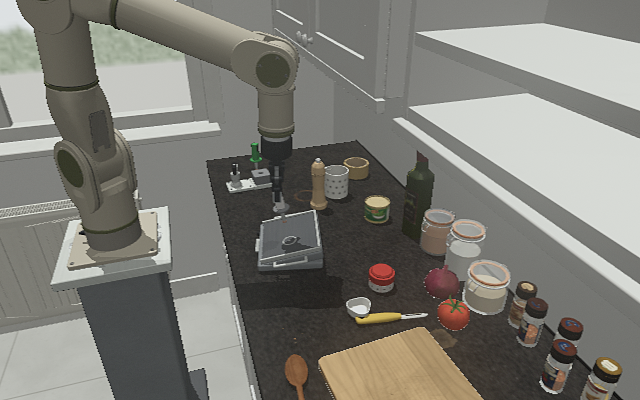

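View pics/t10.png

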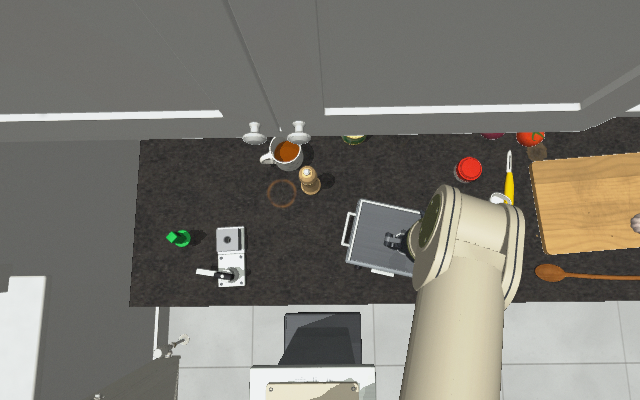

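```bash
cat >> h.py <<'E'
n=np.array([-np.sin(np.radians(12))*np.cos(np.radians(13.3)),np.sin(np.radians(12))*np.sin(np.radians(13.3)),np.cos(np.radians(12))])
def gr(fn):
    s=json.load(open('pics/'+fn+'.json'));return np.array(s['p']),R.from_rotvec(s['r']).as_matrix()
def probe_tool():
    p,r=gr('w9'); j=r[:,0].copy();j*=np.sign(-j[1]); j[2]=0;j/=np.linalg.norm(j); fwd=np.cross([0,0,1],j)
    th=np.radians(12.4); a=-np.sin(th)*fwd+np.cos(th)*np.array([0,0,1])
    o=p+.0075*fwd-np.array([0,0,.059]); return r.T@a, r.T@(o-p)
def axis_now():
    s=arm.observe(); r=R.from_rotvec(s['tool_rot']).as_matrix(); a,o=probe_tool(); a=r@a; O=np.array(s['ee_pos'])+r@o
    gx=np.array([np.cos(np.radians(13.3)),-np.sin(np.radians(13.3)),0]);gy=np.array([-gx[1],gx[0],0])
    print('axis',a.round(3),'err deg',np.degrees(np.arccos(a@n)).round(2),'lean fwd,gy deg',np.degrees([np.arctan2(-a@gx,a[2]),np.arctan2(a@gy,a[2])]).round(2),'foot',(O-.04*a).round(4),'F along n',(np.array(s['wrist_force'])@n).round(2)); return a,O
E
python3 - <<'E'
from h import *
axis_now()
crop('s10',255,170,330,270,7,'c16')
E
```

```text
axis [-0.174  0.032  0.984] err deg 1.86 lean fwd,gy deg [10.2 -0.5] foot [ 0.4534 -0.222   0.1025] F along n -1.2
```

View pics/c16.png

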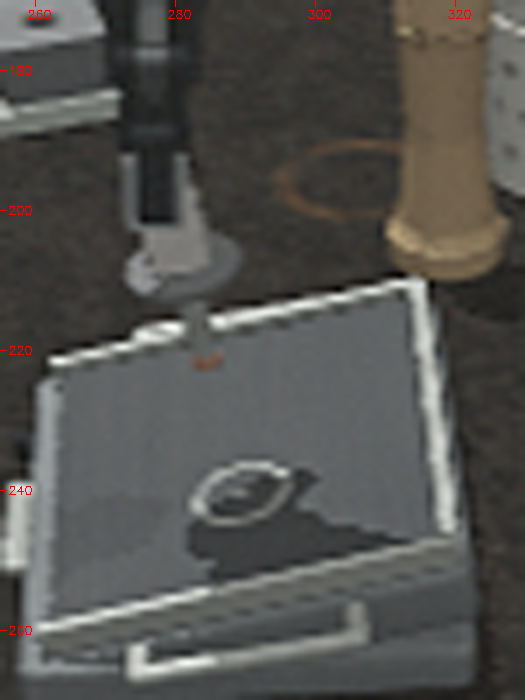

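View pics/c15.png

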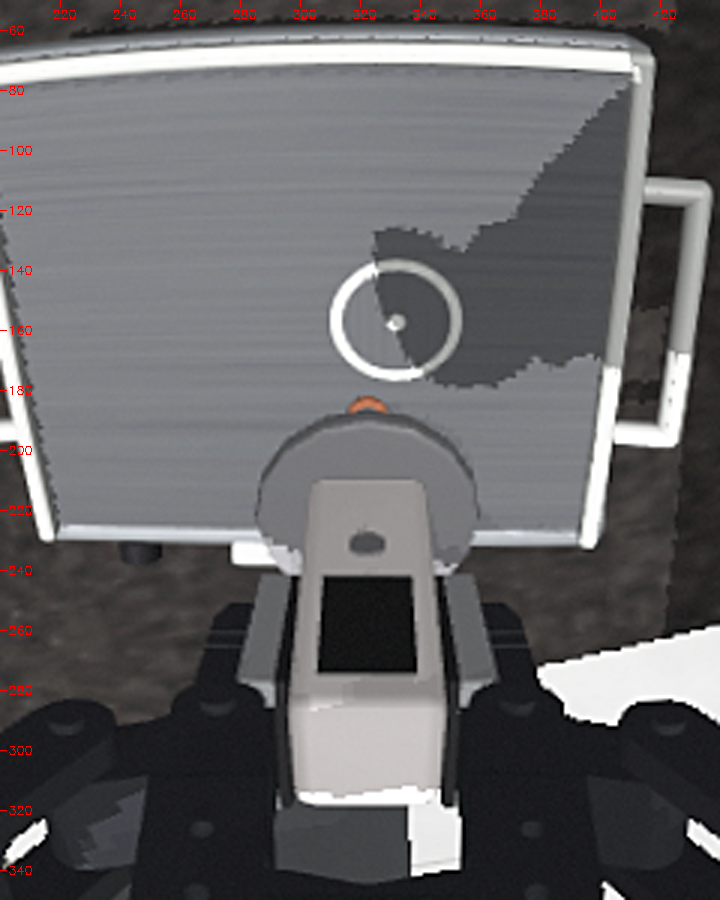

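Run:
```python
from h import *
s,w=load('s10'),load('w10')
f=np.array([.4534,-.222,.1025]);print('pred',proj(s,f),proj(w,f,True))
print('foot tri',tri(ray(s,284.5,221.5),ray(w,322,184,True)))
p,r=gr('w10');a,o=probe_tool();a=r@a;O=p+r@o
for z in [-.04,-.026,0,.006,.068]: print(z,proj(s,O+z*a).round(1),proj(w,O+z*a,True).round(1))
# mark re-est
print('mark w',atz(w,332,157.5,.05,True),'side',atz(s,290,240.3,.05))
```

```text
pred [284.54763052 222.93248825] [324.47104206 187.19065965]
foot tri (array([ 0.45534369, -0.22042179,  0.10510978]), [np.float64(0.001593899891057655), np.float64(0.0015938998910577208)])
-0.04 [284.3 223.2] [324.5 187.6]
-0.026 [283.2 218.9] [324.4 197.1]
0 [281.  210.7] [324.1 218. ]
0.006 [280.5 208.8] [324.  223.5]
0.068 [275.  188.4] [323.  303.2]
mark w [ 0.46251625 -0.23007655  0.05      ] side [ 0.46412608 -0.2304785   0.05      ]
```

drive_tool:
  motion:
    - {"x": 2, "y": -3, "z": -12, "twist": 0, "jaw": 0}
    - {"x": 2, "y": -3, "z": -14, "twist": 0, "jaw": 0}
    - {"x": 2, "y": -2, "z": -10, "twist": 0, "jaw": 0}
    - {"x": 0, "y": -1, "z": -5, "twist": 0, "jaw": 0}
    - {"x": 0, "y": 0, "z": 0, "twist": 0, "jaw": 0}
    - {"x": 0, "y": 0, "z": 0, "twist": 0, "jaw": 0}
  grip_force: 50

```text
time: 12.15
ee_pos: [0.4486, -0.227, 0.1575]
tool_rot: [1.951, -2.456, -0.063]
wrist_force: [-0.5, -0.2, -0.6]
gripper_width: 0.0215
```

Run:
```python
from h import *
st();axis_now();snapj('wrist','w11');snapj('side','s11');
crop('w11',230,80,420,340,3,'c17');crop('s11',255,170,330,270,7,'c18')
```

```text
t 12.15 tcp [ 0.4486 -0.227   0.1575] yaw -103.09 zax [-0.028  0.029 -0.999] F [-0.5 -0.2 -0.6] w 0.0215
q [ 0.86  0.21 -0.52  1.85  0.1   1.14 -1.49]
axis [-0.177  0.033  0.984] err deg 1.74 lean fwd,gy deg [10.33 -0.5 ] foot [ 0.461  -0.2291  0.0589] F along n -0.51
```

View pics/c17.png

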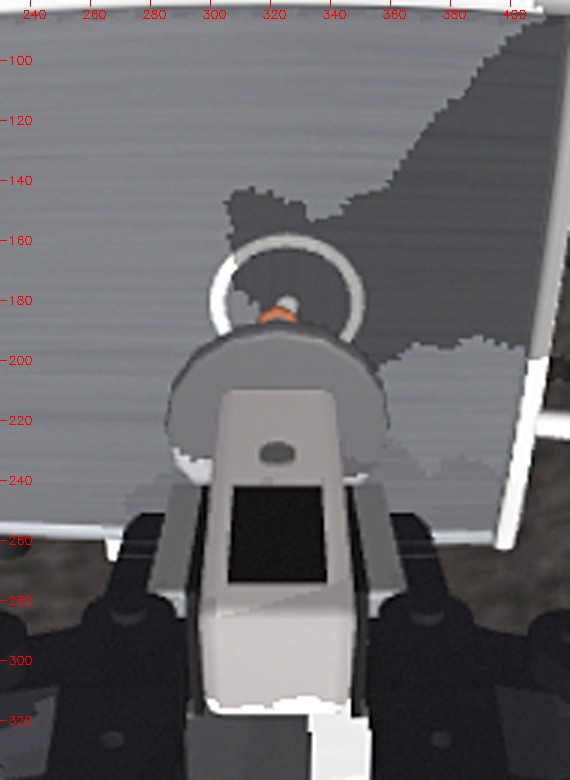

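View pics/c18.png

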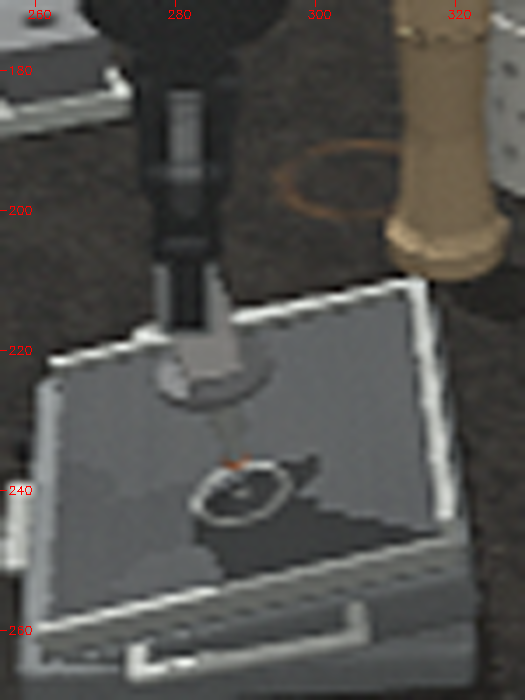

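Run:
```python
from h import *
s,w=load('s11'),load('w11')
p,r=gr('w11');a,o=probe_tool();a=r@a;O=p+r@o
for z in [-.04,-.026,0,.006,.068]: print(z,proj(s,O+z*a).round(1),proj(w,O+z*a,True).round(1))
f,e=tri(ray(s,288.5,237),ray(w,322.5,186.5,True));print('foot',f,e)
print('mark w',atz(w,325.5,181,.05,True),'side',atz(s,290,240.3,.05))
# overlay predicted outlines for leans
def outline(d,O,a,fish,col,im,sc,x0,y0):
    j=r[:,0]-a*(r[:,0]@a); j/=np.linalg.norm(j); f=np.cross(a,j)
    for rad,z in [(.022,0),(.022,.006),(.006,-.026),(.005,-.04)]:
        pts=[(proj(d,O+z*a+rad*(np.cos(t)*j+np.sin(t)*f),fish)-[x0,y0])*sc for t in np.linspace(0,6.283,60)]
        cv2.polylines(im,[np.array(pts).astype(int)],True,col,1)
    for z in (.006,.068):
        pts=[(proj(d,O+z*a+.011*(c*j+e*f),fish)-[x0,y0])*sc for c,e in [(1,1),(1,-1),(-1,-1),(-1,1)]]
        cv2.polylines(im,[np.array(pts).astype(int)],True,col,1)
im=cv2.resize(cv2.imread('pics/s11.png')[180:250,260:310],None,fx=11,fy=11,interpolation=2)[:600]
outline(s,O,a,False,(0,255,0),im,11,260,180); cv2.imwrite('pics/o1.png',im)
im=cv2.resize(cv2.imread('pics/w11.png')[150:335,260:385],None,fx=3,fy=3,interpolation=2)
outline(w,O,a,True,(0,255,0),im,3,260,150); cv2.imwrite('pics/o2.png',im)
```

```text
-0.04 [288.6 237.5] [324.4 187.6]
-0.026 [287.5 233.3] [324.3 197.1]
0 [285.3 225.4] [324.1 218. ]
0.006 [284.8 223.5] [324.  223.6]
0.068 [279.5 203.8] [322.9 303.2]
foot [ 0.4616521  -0.22763828  0.05918953] [np.float64(0.0006215266597207216), np.float64(0.00062152665972086)]
mark w [ 0.46323415 -0.23024698  0.05      ] side [ 0.46412608 -0.2304785   0.05      ]
```

View pics/o1.png

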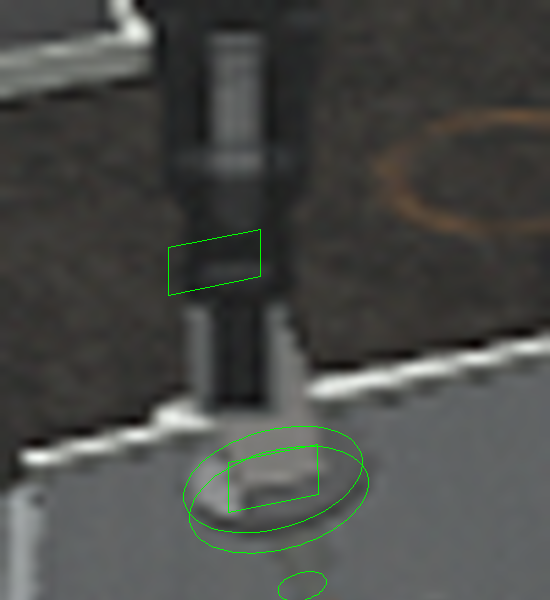

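View pics/o2.png

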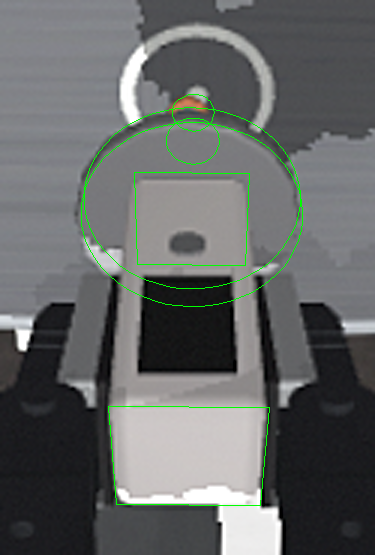

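```bash
cat > f2.py <<'E'
from h import *
def fit2(wn,sn,ob):
    s,w=load(sn),load(wn); p,r=gr(wn); a0,o0=probe_tool(); O0=p+r@o0; up=np.array([0,0,1.])
    gx=np.array([np.cos(np.radians(13.3)),-np.sin(np.radians(13.3)),0]);gy=np.array([-gx[1],gx[0],0])
    T=np.linspace(0,2*np.pi,90)
    def f(x,full=False):
        O=O0+x[:3]*.001; a=up-np.tan(np.radians(x[3]))*gx+np.tan(np.radians(x[4]))*gy; a/=np.linalg.norm(a)
        j=r[:,0]-a*(r[:,0]@a); j/=np.linalg.norm(j); j*=np.sign(j@gy); fw=np.cross(j,a); fw*=np.sign(fw@gx)
        circ=lambda d,R_,z,fi:np.array([proj(d,O+z*a+R_*(np.cos(t)*j+np.sin(t)*fw),fi) for t in T])
        res=[]
        for cam,kind,val in ob:
            d,fi=(w,True) if cam=='w' else (s,False)
            if kind[0]=='disc':
                C=np.vstack([circ(d,.022,0,fi),circ(d,.022,.006,fi)])
                v={'L':C[:,0].min(),'R':C[:,0].max(),'T':C[:,1].min(),'B':C[:,1].max()}[kind[1]]; res.append(v-val)
            elif kind[0]=='foot':
                C=circ(d,.005,-.04,fi); v={'L':C[:,0].min(),'R':C[:,0].max(),'T':C[:,1].min(),'B':C[:,1].max()}[kind[1]]; res.append(v-val)
            elif kind[0]=='h':
                q=proj(d,O+kind[3]*a+.011*(kind[1]*j+kind[2]*fw),fi); res+=list(q-val)
        if full:return res,O-.04*a,a
        return np.append(res,(x[3]-10.3)*.01)
    q=least_squares(f,[0,0,0,10.3,0],loss='soft_l1'); res,foot,a=f(q.x,True)
    print('x',q.x.round(2),'foot',foot.round(4),'err',np.degrees(np.arccos(a@n)).round(2)); print(np.round(res,1))
E
python3 - <<'E'
from f2 import *
ob=[('w',('disc','L'),285.3),('w',('disc','R'),359),('w',('disc','T'),188.3),('w',('foot','T'),182.3),('w',('foot','L'),315.8),('w',('foot','R'),329),
('s',('foot','L'),286.3),('s',('foot','R'),290.8),('s',('disc','L'),277.2),('s',('disc','B'),228.6),('s',('disc','R'),293.6),('s',('foot','B'),237.8),
('w',('h',1,1,.006),np.array([303.,210.5])),('w',('h',-1,1,.006),np.array([340.,210.5])),('w',('h',1,1,.068),np.array([297.,284.5])),('w',('h',-1,1,.068),np.array([347.5,283.])),('w',('h',1,-1,.068),np.array([299.5,317.5])),('w',('h',-1,-1,.068),np.array([347.,318]))]
fit2('w11','s11',ob)
E
```

```text
x [-1.26  1.52 -1.07  9.11 -1.49] foot [ 0.4591 -0.2267  0.0577] err 3.24
[ 0.2 -0.2 -0.7  1.8 -0.8 -0.3 -0.4 -1.2 -1.1  1.9 -0.7  0.8  0.2 -1.3
  1.1 -1.4 -0.6 -0.   1.9  1.3 -0.5  0.4 -0.3 -0.3]
```

drive_tool:
  motion:
    - {"x": 0, "y": 0, "z": 15, "twist": 0, "jaw": 0}
    - {"x": 0, "y": 15, "z": 20, "twist": 0, "jaw": 0}
    - {"x": 0, "y": 38, "z": 10, "twist": 0, "jaw": 0}
    - {"x": 0, "y": 38, "z": 0, "twist": 0, "jaw": 0}
    - {"x": 0, "y": 38, "z": 0, "twist": 0, "jaw": 0}
    - {"x": 0, "y": 38, "z": 0, "twist": 0, "jaw": 0}

```text
time: 12.75
ee_pos: [0.448, -0.0631, 0.2076]
tool_rot: [1.934, -2.473, -0.053]
wrist_force: [1.4, 1.0, -0.6]
gripper_width: 0.0215
```

Run:
```python
from h import *
st();axis_now()
```

```text
t 12.75 tcp [ 0.448  -0.0631  0.2076] yaw -103.98 zax [-0.022  0.026 -0.999] F [ 1.4  1.  -0.6] w 0.0215
q [ 0.71  0.04 -0.66  1.91  0.    1.22 -1.77]
axis [-0.181  0.039  0.983] err deg 1.34 lean fwd,gy deg [10.67 -0.2 ] foot [ 0.4609 -0.0657  0.1091] F along n -0.82
```

Run:
```python
from h import *
p,r=gr('w8');a,o=probe_tool();a=r@a;O=np.array([.4562,.2128,.1172])+r@o
print(a,'foot',O-.04*a,'stem@.044',O-a*(O[2]-.044)/a[2])
p,r=gr('w9');a,o=probe_tool();a=r@a;print(p+r@o-.04*a)
crop('w9',280,140,370,200,8,'c19')
```

```text
[-0.22818745 -0.00700847  0.97359199] foot [0.4736438  0.2133182  0.01936632] stem@.044 [0.46787024 0.21314088 0.044     ]
[0.46308952 0.2156593  0.12864673]
```

View pics/c19.png

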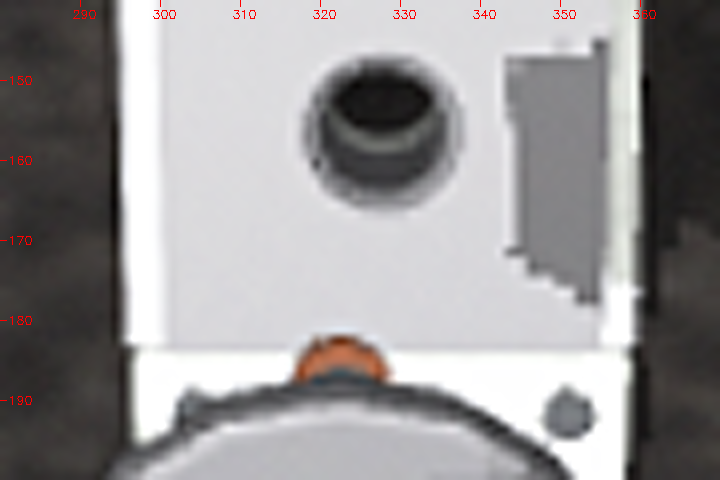

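drive_tool:
  motion:
    - {"x": 0, "y": 20, "z": 3, "twist": 0.02, "jaw": 0}
    - {"x": 0, "y": 32, "z": 3, "twist": 0.03, "jaw": 0}
    - {"x": 0, "y": 32, "z": 1, "twist": 0.03, "jaw": 0}
    - {"x": 0, "y": 32, "z": 0, "twist": 0.03, "jaw": 0}
    - {"x": 0, "y": 32, "z": 0, "twist": 0.03, "jaw": 0}
    - {"x": 0, "y": 32, "z": 0, "twist": 0.03, "jaw": 0}
    - {"x": 0, "y": 32, "z": 0, "twist": 0.03, "jaw": 0}
    - {"x": 0, "y": 28, "z": 0, "twist": 0.03, "jaw": 0}
    - {"x": 0, "y": 12, "z": 0, "twist": 0.03, "jaw": 0}
    - {"x": 0, "y": 0, "z": 0, "twist": 0, "jaw": 0}

```text
time: 13.58
ee_pos: [0.4472, 0.2084, 0.223]
tool_rot: [-2.263, 2.173, 0.034]
wrist_force: [-0.1, 0.1, -0.1]
gripper_width: 0.0216
```

Run:
```python
from h import *
st();axis_now()
```

```text
t 13.58 tcp [0.4472 0.2084 0.223 ] yaw -87.68 zax [-0.013  0.018 -1.   ] F [-0.1  0.1 -0.1] w 0.0216
q [ 0.36  0.16 -0.94  1.8   0.11  1.25 -2.14]
axis [-0.2   -0.013  0.98 ] err deg 3.47 lean fwd,gy deg [11.06 -3.4 ] foot [0.4618 0.2095 0.1247] F along n -0.05
```

drive_tool:
  motion:
    - {"x": 3, "y": 2, "z": -16, "twist": 0, "jaw": 0}
    - {"x": 3, "y": 2, "z": -20, "twist": 0, "jaw": 0}
    - {"x": 2, "y": 0, "z": -16, "twist": 0, "jaw": 0}
    - {"x": 0, "y": 0, "z": -6, "twist": 0, "jaw": 0}
    - {"x": 0, "y": 0, "z": 0, "twist": 0, "jaw": 0}

```text
time: 14.0
ee_pos: [0.4579, 0.2087, 0.1648]
tool_rot: [-2.259, 2.176, 0.028]
wrist_force: [-0.7, 0.6, -0.3]
gripper_width: 0.0209
```

Run:
```python
from h import *
st();axis_now();print(atz(load('w9'),327.5,157,.044,True))
snapj('wrist','w12');snapj('side','s12')
crop('w12',270,140,370,240,6,'c20');crop('s12',225,130,290,205,8,'c21')
```

```text
t 14.0 tcp [0.4579 0.2087 0.1648] yaw -87.86 zax [-0.01   0.016 -1.   ] F [-0.7  0.6 -0.3] w 0.0209
q [ 0.31  0.26 -0.91  1.85  0.2   1.14 -2.2 ]
axis [-0.203 -0.01   0.979] err deg 3.32 lean fwd,gy deg [11.3  -3.31] foot [0.4728 0.2095 0.0666] F along n -0.18
[0.47148265 0.21376606 0.044     ]
```

View pics/c20.png

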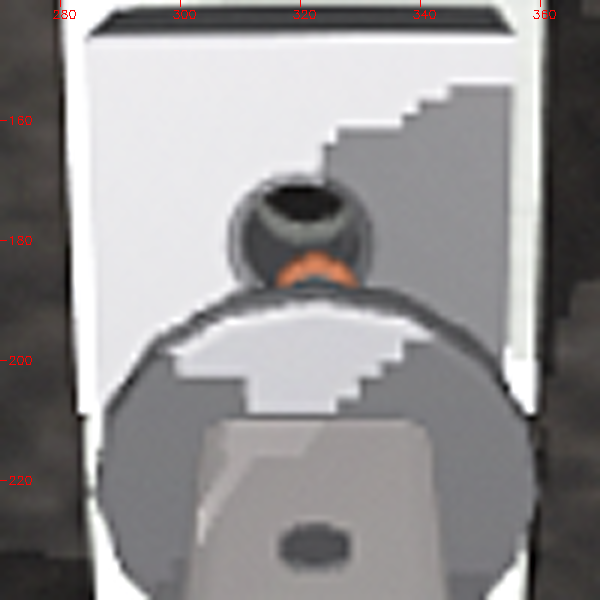

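View pics/c21.png

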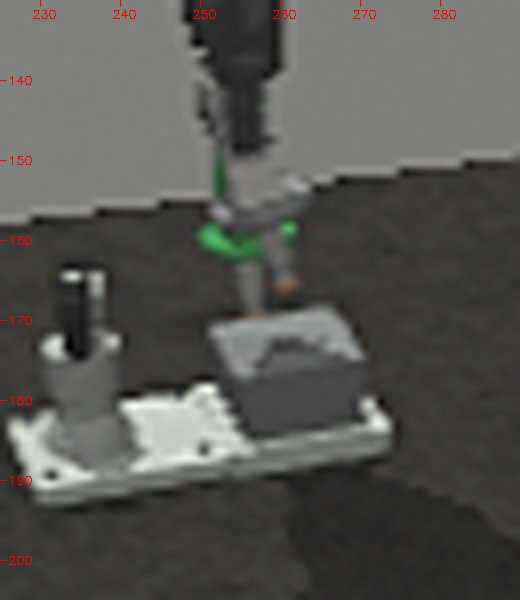

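Run:
```python
from h import *
w=load('w12');s=load('s12')
print(atz(w,319.7,180.2,.044,True),atz(w,322.5,186,.066,True), tri(ray(s,260.7,165.5),ray(w,322.5,186,True)))
```

```text
[0.47248306 0.21370316 0.044     ] [0.47393373 0.21124705 0.066     ] (array([0.4742239 , 0.21156628, 0.0713609 ]), [np.float64(0.0012049216186589492), np.float64(0.0012049216186588744)])
```

drive_tool:
  motion:
    - {"x": -1.5, "y": 2.5, "z": -6, "twist": 0, "jaw": 0}
    - {"x": 0, "y": 0, "z": -8, "twist": 0, "jaw": 0}
    - {"x": 0, "y": 0, "z": -6, "twist": 0, "jaw": 0}
    - {"x": 0, "y": 0, "z": 0, "twist": 0, "jaw": 0}

```text
time: 14.43
ee_pos: [0.4582, 0.2112, 0.1472]
tool_rot: [-2.254, 2.175, 0.021]
wrist_force: [0.3, 0.6, -0.3]
gripper_width: 0.0218
```

Run:
```python
from h import *
st();axis_now();snapj('wrist','w13')
crop('w13',270,140,370,240,6,'c22')
```

```text
t 14.43 tcp [0.4582 0.2112 0.1472] yaw -87.97 zax [-0.003  0.016 -1.   ] F [ 0.3  0.6 -0.3] w 0.0218
q [ 0.3   0.28 -0.91  1.87  0.23  1.1  -2.23]
axis [-0.21  -0.01   0.978] err deg 3.34 lean fwd,gy deg [11.66 -3.4 ] foot [0.4738 0.2121 0.0491] F along n -0.37
```

View pics/c22.png

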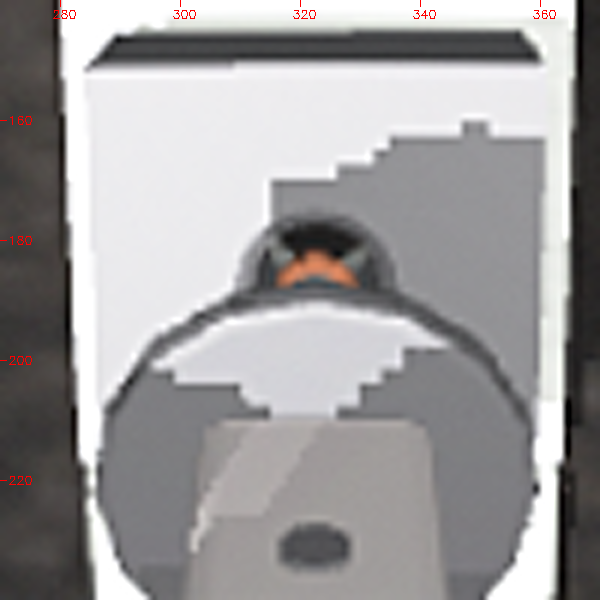

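drive_tool:
  motion:
    - {"x": 0, "y": 0, "z": -7, "twist": 0, "jaw": 0}
    - {"x": 0, "y": 0, "z": -8, "twist": 0, "jaw": 0}
    - {"x": 0, "y": 0, "z": -7, "twist": 0, "jaw": 0}
    - {"x": 0, "y": 0, "z": 0, "twist": 0, "jaw": 0}
  grip_force: 30

```text
time: 14.82
ee_pos: [0.4582, 0.2115, 0.1238]
tool_rot: [-2.254, 2.174, 0.021]
wrist_force: [-1.3, -0.5, -1.3]
gripper_width: 0.0213
```

Run:
```python
from h import *
st();axis_now();snapj('wrist','w14')
crop('w14',230,150,420,340,3,'c23')
```

```text
t 14.82 tcp [0.4582 0.2115 0.1238] yaw -87.95 zax [-0.003  0.016 -1.   ] F [-1.3 -0.5 -1.3] w 0.0213
q [ 0.28  0.31 -0.89  1.9   0.26  1.06 -2.25]
axis [-0.21  -0.01   0.978] err deg 3.35 lean fwd,gy deg [11.68 -3.41] foot [0.4738 0.2123 0.0257] F along n -1.06
```

View pics/c23.png

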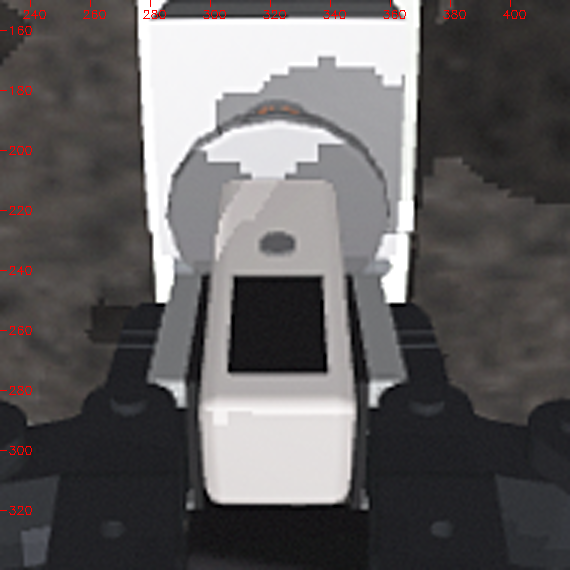

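drive_tool:
  motion:
    - {"x": -1, "y": 0, "z": 0, "twist": 0, "jaw": 0}
    - {"x": -1.5, "y": 0, "z": 0, "twist": 0, "jaw": 0}
    - {"x": -1.5, "y": 0, "z": 0, "twist": 0, "jaw": 0}
  grip_force: 20

```text
time: 15.12
ee_pos: [0.4551, 0.2118, 0.1246]
tool_rot: [-2.252, 2.173, 0.02]
wrist_force: [5.1, -0.8, -2.6]
gripper_width: 0.0214
```

Run:
```python
from h import *
st();snapj('wrist','w15')
crop('w15',230,150,420,340,3,'c24')
```

```text
t 15.12 tcp [0.4551 0.2118 0.1246] yaw -87.95 zax [-0.001  0.017 -1.   ] F [ 5.1 -0.8 -2.6] w 0.0214
q [ 0.28  0.3  -0.9   1.9   0.25  1.05 -2.25]
```

View pics/c24.png

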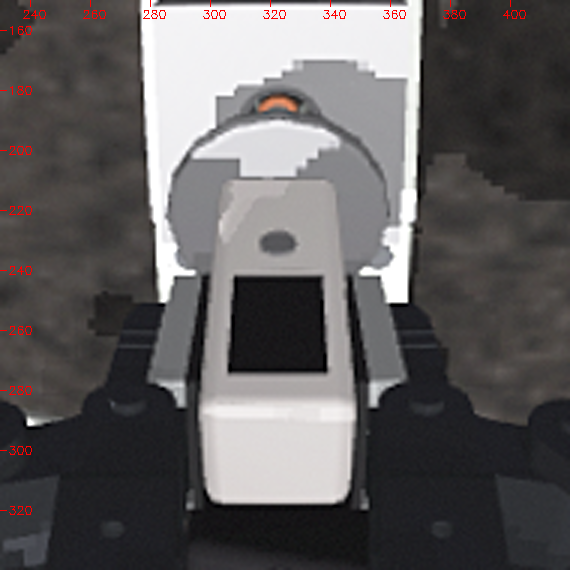

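drive_tool:
  motion:
    - {"x": -2, "y": 0, "z": 0, "twist": 0, "jaw": 0}
    - {"x": -2, "y": 0, "z": 0, "twist": 0, "jaw": 0}
    - {"x": 0, "y": 0, "z": 0, "twist": 0, "jaw": 0}

```text
time: 15.42
ee_pos: [0.4518, 0.2119, 0.1257]
tool_rot: [-2.25, 2.172, 0.017]
wrist_force: [1.9, -0.3, -1.3]
gripper_width: 0.0215
```

Run:
```python
from h import *
st();snapj('wrist','w16')
crop('w16',230,150,420,340,3,'c25')
```

```text
t 15.42 tcp [0.4518 0.2119 0.1257] yaw -87.97 zax [ 0.002  0.018 -1.   ] F [ 1.9 -0.3 -1.3] w 0.0215
q [ 0.29  0.29 -0.9   1.91  0.25  1.05 -2.25]
```

View pics/c25.png

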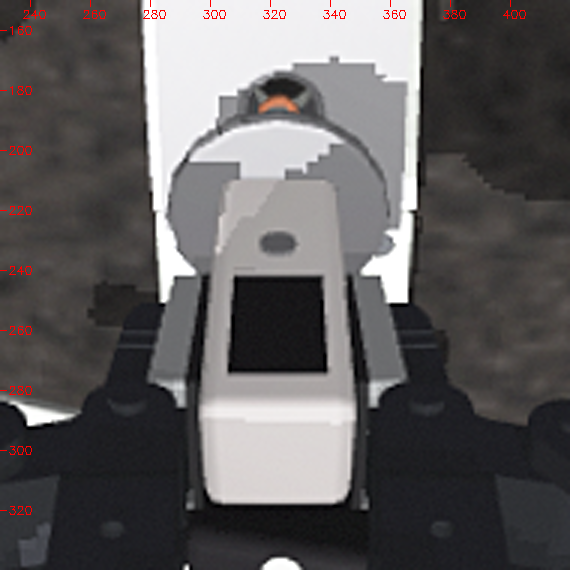

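drive_tool:
  motion:
    - {"x": -2, "y": 0, "z": -1, "twist": 0, "jaw": 0}
    - {"x": -2, "y": 0, "z": -1, "twist": 0, "jaw": 0}
    - {"x": -1, "y": 0, "z": 0, "twist": 0, "jaw": 0}

```text
time: 15.72
ee_pos: [0.45, 0.2118, 0.1254]
tool_rot: [-2.244, 2.169, 0.01]
wrist_force: [4.6, -0.8, -2.4]
gripper_width: 0.0212
```

Run:
```python
from h import *
st();snapj('wrist','w17')
crop('w17',230,150,420,340,3,'c26')
```

```text
t 15.72 tcp [0.45   0.2118 0.1254] yaw -88.04 zax [ 0.01   0.019 -1.   ] F [ 4.6 -0.8 -2.4] w 0.0212
q [ 0.29  0.28 -0.9   1.92  0.24  1.04 -2.25]
```

View pics/c26.png

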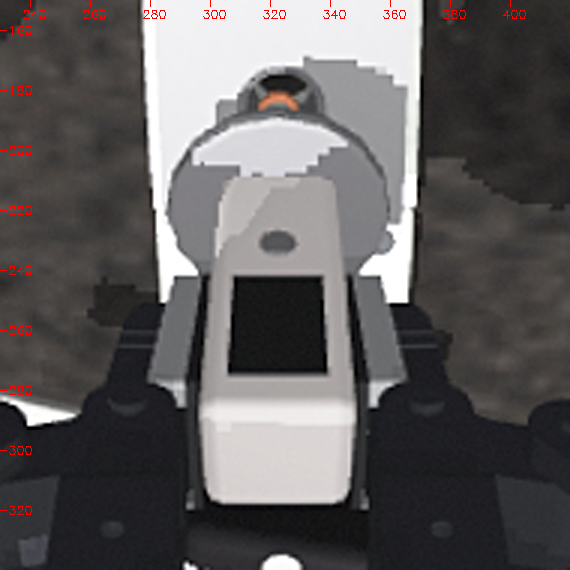

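drive_tool:
  motion:
    - {"x": -2, "y": 0, "z": 0, "twist": 0, "jaw": 0}
    - {"x": -2, "y": 0, "z": 0, "twist": 0, "jaw": 0}
    - {"x": 0, "y": 0, "z": 0, "twist": 0, "jaw": 0}

```text
time: 16.02
ee_pos: [0.4478, 0.2115, 0.1262]
tool_rot: [-2.24, 2.168, 0.006]
wrist_force: [2.2, 0.0, -0.9]
gripper_width: 0.0211
```

Run:
```python
from h import *
st();snapj('wrist','w18')
crop('w18',230,150,420,340,3,'c27')
```

```text
t 16.02 tcp [0.4478 0.2115 0.1262] yaw -88.11 zax [ 0.014  0.02  -1.   ] F [ 2.2  0.  -0.9] w 0.0211
q [ 0.29  0.27 -0.91  1.93  0.24  1.03 -2.25]
```

View pics/c27.png

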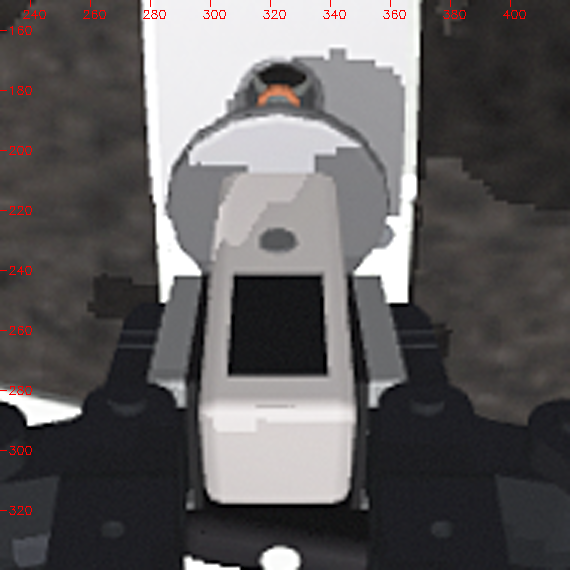

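drive_tool:
  motion:
    - {"x": 2, "y": 0, "z": 4, "twist": 0, "jaw": 0}
    - {"x": 0, "y": 0, "z": 12, "twist": 0, "jaw": 0}
    - {"x": 0, "y": 0, "z": 20, "twist": 0, "jaw": 0}
    - {"x": 0, "y": 0, "z": 25, "twist": 0, "jaw": 0}
    - {"x": 0, "y": 0, "z": 25, "twist": 0, "jaw": 0}
    - {"x": 0, "y": -10, "z": 10, "twist": 0, "jaw": 0}
    - {"x": 0, "y": -28, "z": 3, "twist": -0.02, "jaw": 0}
    - {"x": 0, "y": -30, "z": 1, "twist": -0.02, "jaw": 0}
    - {"x": 0, "y": -30, "z": 1, "twist": -0.02, "jaw": 0}
    - {"x": 0, "y": -30, "z": 1, "twist": -0.02, "jaw": 0}
  grip_force: 50

```text
time: 16.9
ee_pos: [0.4399, 0.0907, 0.2377]
tool_rot: [-2.177, 2.239, 0.029]
wrist_force: [0.5, -1.0, -1.4]
gripper_width: 0.0214
```

drive_tool:
  motion:
    - {"x": 1, "y": -30, "z": 1, "twist": -0.02, "jaw": 0}
    - {"x": 1, "y": -30, "z": 1, "twist": -0.02, "jaw": 0}
    - {"x": 1, "y": -30, "z": 1, "twist": -0.02, "jaw": 0}
    - {"x": 1, "y": -30, "z": 1, "twist": -0.02, "jaw": 0}
    - {"x": 1, "y": -30, "z": 1, "twist": -0.02, "jaw": 0}
    - {"x": 1, "y": -30, "z": 1, "twist": -0.02, "jaw": 0}
    - {"x": 1, "y": -30, "z": 1, "twist": -0.02, "jaw": 0}
    - {"x": 1, "y": -30, "z": 1, "twist": -0.02, "jaw": 0}
    - {"x": 1, "y": -20, "z": 0, "twist": -0.02, "jaw": 0}

```text
time: 17.65
ee_pos: [0.4427, -0.176, 0.2532]
tool_rot: [-1.964, 2.425, 0.037]
wrist_force: [1.1, -0.0, -0.4]
gripper_width: 0.0215
```

Run:
```python
from h import *
st();axis_now()
```

```text
t 17.65 tcp [ 0.4427 -0.176   0.2532] yaw -101.98 zax [ 0.001  0.032 -0.999] F [ 1.1 -0.  -0.4] w 0.0215
q [ 0.84  0.05 -0.54  1.81 -0.01  1.3  -1.48]
axis [-0.206  0.026  0.978] err deg 1.25 lean fwd,gy deg [11.94 -1.28] foot [ 0.4581 -0.1775  0.155 ] F along n -0.64
```

drive_tool:
  motion:
    - {"x": 0, "y": -20, "z": -12, "twist": -0.02, "jaw": 0}
    - {"x": 0, "y": -18, "z": -20, "twist": 0, "jaw": 0}
    - {"x": 0, "y": -8, "z": -20, "twist": 0, "jaw": 0}
    - {"x": 0, "y": 0, "z": -20, "twist": 0, "jaw": 0}
    - {"x": 0, "y": 0, "z": -10, "twist": 0, "jaw": 0}
    - {"x": 0, "y": 0, "z": 0, "twist": 0, "jaw": 0}
    - {"x": 0, "y": 0, "z": 0, "twist": 0, "jaw": 0}

```text
time: 18.23
ee_pos: [0.4427, -0.2247, 0.1717]
tool_rot: [-1.929, 2.447, 0.044]
wrist_force: [-0.3, 0.1, -0.1]
gripper_width: 0.0213
```

Run:
```python
from h import *
st();axis_now();snapj('wrist','w19');snapj('side','s19');
crop('w19',230,80,420,340,3,'c28');crop('s19',260,180,310,250,11,'c29')
```

```text
t 18.23 tcp [ 0.4427 -0.2247  0.1717] yaw -103.51 zax [ 0.003  0.038 -0.999] F [-0.3  0.1 -0.1] w 0.0213
q [ 0.86  0.17 -0.5   1.87  0.05  1.14 -1.46]
axis [-0.206  0.026  0.978] err deg 1.29 lean fwd,gy deg [11.92 -1.31] foot [ 0.4581 -0.226   0.0735] F along n -0.02
```

View pics/c28.png

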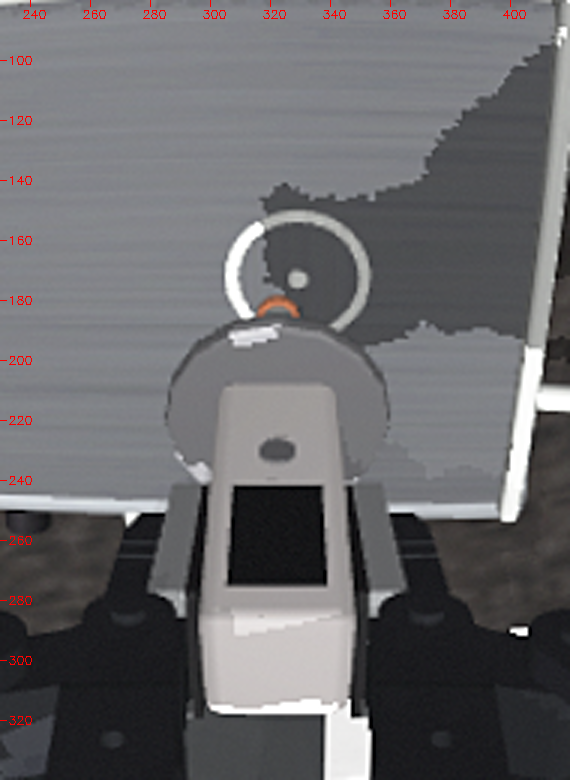

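View pics/c29.png

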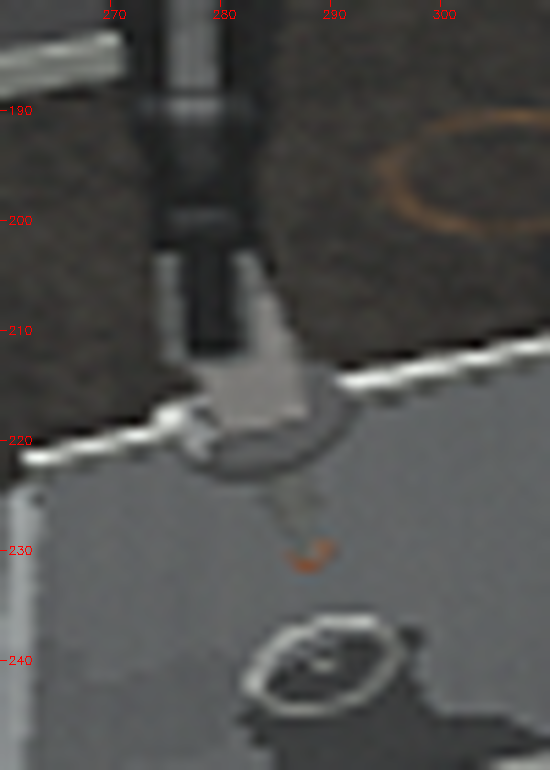

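Run:
```python
from f2 import *
ob=[('w',('disc','L'),285.5),('w',('disc','R'),359),('w',('disc','T'),185.8),('w',('foot','T'),178.3),('w',('foot','L'),315.6),('w',('foot','R'),328.9),
('s',('foot','L'),285.7),('s',('foot','R'),290.3),('s',('disc','L'),275.5),('s',('disc','B'),223.7),('s',('disc','R'),292.2),('s',('foot','B'),232.2),
('w',('h',1,1,.006),np.array([303.,208.])),('w',('h',-1,1,.006),np.array([340.,208.5])),('w',('h',1,1,.068),np.array([297.,285.])),('w',('h',-1,1,.068),np.array([347.5,284.])),('w',('h',1,-1,.068),np.array([299.5,317.])),('w',('h',-1,-1,.068),np.array([346.,317.5]))]
fit2('w19','s19',ob)
w=load('w19');s=load('s19')
print('foot tri',tri(ray(s,288,230.8),ray(w,322.3,183,True)))
print('mark w',atz(w,329,173,.05,True),'side',atz(s,289.3,240.3,.05))
```

```text
x [ 0.35  1.21 -1.44 12.67 -2.2 ] foot [ 0.4591 -0.2243  0.0722] err 2.25
[-0.1 -0.2 -0.5  1.9 -0.6 -0.1 -0.2 -1.2 -0.8  2.1 -0.7  1.5  0.1 -1.
  1.1 -1.6 -0.8  0.2  1.4  1.1 -0.7  0.1  0.1 -0.5]
foot tri (array([ 0.46189959, -0.22529341,  0.07758227]), [np.float64(0.0009119494971744992), np.float64(0.000911949497174486)])
mark w [ 0.46267011 -0.23006592  0.05      ] side [ 0.46232661 -0.22989763  0.05      ]
```

drive_tool:
  motion:
    - {"x": 0, "y": -1, "z": -4, "twist": -0.05, "jaw": 0}
    - {"x": 0, "y": -1, "z": -4, "twist": -0.05, "jaw": 0}
    - {"x": 0, "y": 0, "z": -4, "twist": -0.05, "jaw": 0}
    - {"x": 0, "y": 0, "z": 0, "twist": 0, "jaw": 0}
    - {"x": 0, "y": 0, "z": 0, "twist": 0, "jaw": 0}

```text
time: 18.75
ee_pos: [0.4465, -0.226, 0.1663]
tool_rot: [-1.736, 2.581, 0.026]
wrist_force: [0.5, 0.1, -1.2]
gripper_width: 0.021
```

Run:
```python
from h import *
st();axis_now();snapj('wrist','w20');snapj('side','s20');
crop('w20',230,80,420,340,3,'c30');crop('s20',260,180,310,250,11,'c31')
```

```text
t 18.75 tcp [ 0.4465 -0.226   0.1663] yaw -112.16 zax [ 0.017  0.031 -0.999] F [ 0.5  0.1 -1.2] w 0.021
q [ 0.85  0.17 -0.49  1.88  0.05  1.11 -1.61]
axis [-0.208  0.062  0.976] err deg 0.89 lean fwd,gy deg [12.52  0.74] foot [ 0.4623 -0.2301  0.0683] F along n -1.25
```

View pics/c30.png

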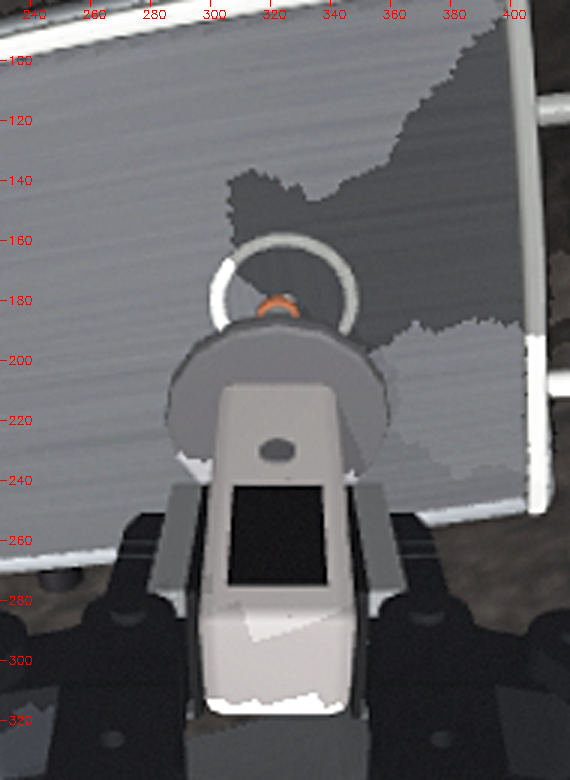

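View pics/c31.png

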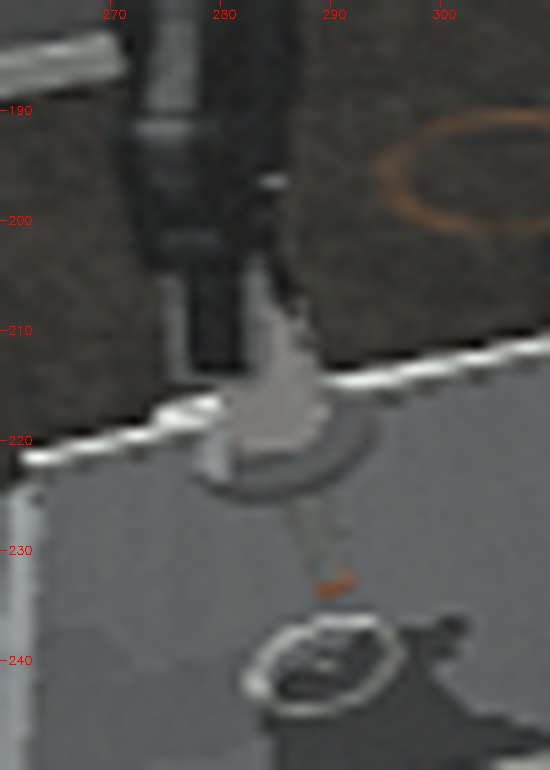

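Run:
```python
from f2 import *
ob=[('w',('disc','L'),285.5),('w',('disc','R'),359),('w',('disc','T'),185.8),('w',('foot','T'),178.3),('w',('foot','L'),315.6),('w',('foot','R'),328.9),
('s',('foot','L'),288),('s',('foot','R'),292.5),('s',('disc','L'),277.5),('s',('disc','B'),225.7),('s',('disc','R'),294.2),('s',('foot','B'),234.5),
('w',('h',1,1,.006),np.array([303.,208.])),('w',('h',-1,1,.006),np.array([340.,208.5])),('w',('h',1,1,.068),np.array([297.,285.])),('w',('h',-1,1,.068),np.array([347.5,284.])),('w',('h',1,-1,.068),np.array([299.5,317.])),('w',('h',-1,-1,.068),np.array([346.,317.5]))]
fit2('w20','s20',ob)
w=load('w20');s=load('s20')
print('foot tri',tri(ray(s,290.2,233.2),ray(w,322.3,183,True)))
```

```text
x [ 0.42  0.97 -1.49 13.45 -0.04] foot [ 0.4634 -0.2288  0.0669] err 1.45
[-0.1 -0.2 -0.5  1.8 -0.6 -0.1 -0.4 -1.3 -0.9  2.  -0.9  1.4  0.1 -1.1
  1.1 -1.6 -0.8  0.3  1.4  1.2 -0.7  0.1  0.1 -0.5]
foot tri (array([ 0.4661707 , -0.23040908,  0.07235326]), [np.float64(0.000618508294926345), np.float64(0.0006185082949264883)])
```

drive_tool:
  motion:
    - {"x": -3, "y": 0, "z": -4, "twist": 0, "jaw": 0}
    - {"x": 0, "y": 0, "z": -4, "twist": 0, "jaw": 0}
    - {"x": 0, "y": 0, "z": -3, "twist": 0, "jaw": 0}
    - {"x": 0, "y": 0, "z": 0, "twist": 0, "jaw": 0}
    - {"x": 0, "y": 0, "z": 0, "twist": 0, "jaw": 0}
  grip_force: 60

```text
time: 19.27
ee_pos: [0.4433, -0.226, 0.1549]
tool_rot: [-1.74, 2.578, 0.024]
wrist_force: [0.0, 1.3, -1.5]
gripper_width: 0.0214
```

Run:
```python
from h import *
st();axis_now();snapj('wrist','w21');snapj('side','s21');
crop('w21',270,140,380,220,7,'c32');crop('s21',260,190,310,250,10,'c33')
```

```text
t 19.27 tcp [ 0.4433 -0.226   0.1549] yaw -111.97 zax [ 0.017  0.031 -0.999] F [ 0.   1.3 -1.5] w 0.0214
q [ 0.85  0.17 -0.49  1.9   0.05  1.09 -1.61]
axis [-0.209  0.062  0.976] err deg 0.91 lean fwd,gy deg [12.57  0.72] foot [ 0.4592 -0.2302  0.0569] F along n -1.38
```

View pics/c32.png

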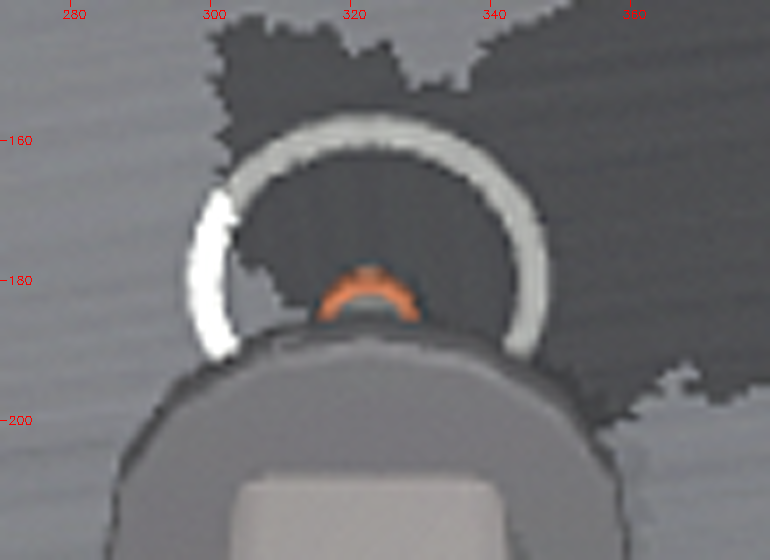

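View pics/c33.png

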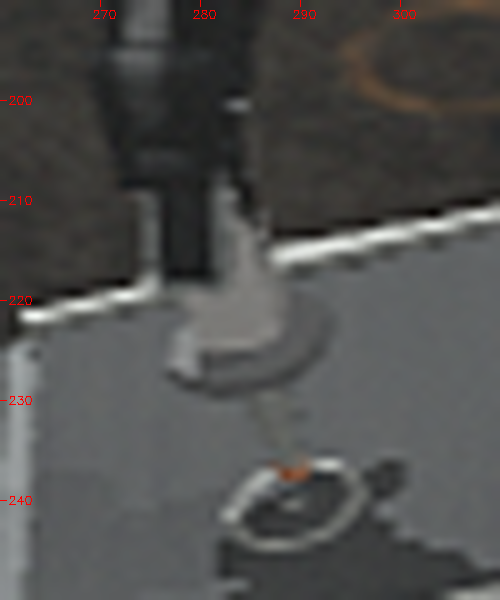

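Run:
```python
from h import *
w=load('w21');s=load('s21')
f,e=tri(ray(s,289.2,237.2),ray(w,322.3,184,True));print(f,e)
m=np.array([.4627,-.2303,.05]);print('height along n',(f-m)@n,'lateral',(f-m)-((f-m)@n)*n)
f2=np.array([.4605,-.2290,.0556]);print((f2-m)@n,(f2-m)-((f2-m)@n)*n)
print(proj(s,m),proj(w,m,True))
```

```text
[ 0.46260514 -0.23024059  0.06018746] [np.float64(0.0002452907709932723), np.float64(0.00024529077099323877)]
height along n 0.009986873191272222 lateral [ 0.00192583 -0.00041826  0.00041882]
0.0059849431856854015 [-0.00098903  0.00101374 -0.00025416]
[289.47111628 240.35695678] [322.77763474 180.7748849 ]
```

drive_tool:
  motion:
    - {"x": 0.5, "y": 0, "z": -2.5, "twist": 0, "jaw": 0}
    - {"x": 0.5, "y": 0, "z": -2.5, "twist": 0, "jaw": 0}
    - {"x": 0, "y": 0, "z": 0, "twist": 0, "jaw": 0}

```text
time: 19.62
ee_pos: [0.4446, -0.2261, 0.1498]
tool_rot: [-1.739, 2.578, 0.024]
wrist_force: [-0.7, -0.3, -1.5]
gripper_width: 0.0215
```

```bash
cat >> h.py <<'E'
def favg(k=5):
    F=[]
    for i in range(k):
        F.append(arm.observe()['wrist_force']); read_camera('side')
    F=np.array(F);print('Favg',F.mean(0).round(2),'std',F.std(0).round(2),'Fn',(F@n).mean().round(2))
E
python3 - <<'E'
from h import *
st();axis_now();favg();snapj('side','s22');snapj('wrist','w22')
crop('w22',270,140,380,220,7,'c34');crop('s22',260,190,310,250,10,'c35')
E
```

```text
t 19.62 tcp [ 0.4446 -0.2261  0.1498] yaw -111.97 zax [ 0.018  0.03  -0.999] F [-0.7 -0.3 -1.5] w 0.0215
q [ 0.85  0.18 -0.49  1.9   0.06  1.08 -1.61]
axis [-0.209  0.062  0.976] err deg 0.93 lean fwd,gy deg [12.6   0.73] foot [ 0.4606 -0.2304  0.0518] F along n -1.3
Favg [-0.54 -0.2  -1.08] std [0.29 0.49 0.48] Fn -0.96
```

View pics/c34.png

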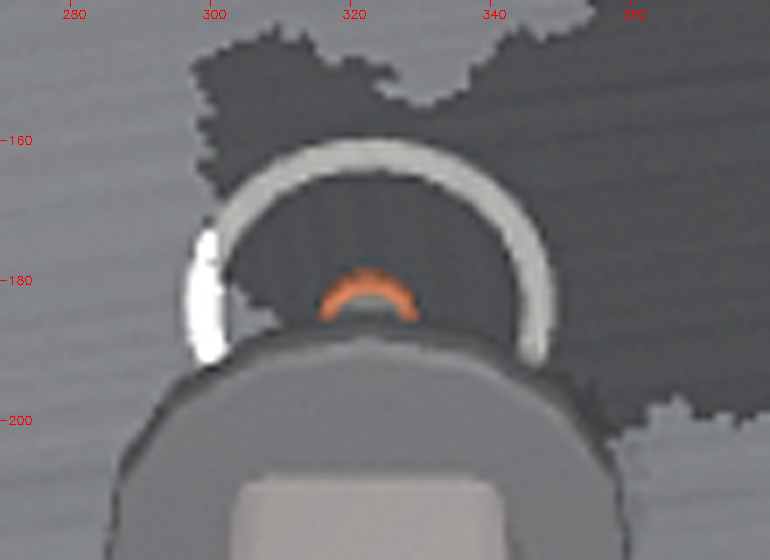

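View pics/c35.png

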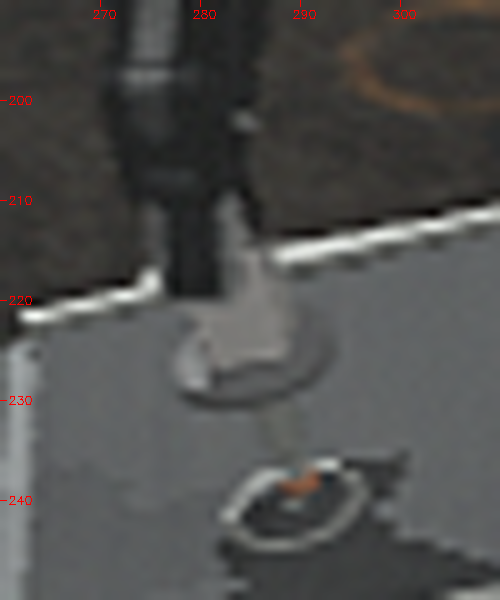

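drive_tool:
  motion:
    - {"x": 0.5, "y": 0, "z": -2, "twist": 0, "jaw": 0}
    - {"x": 0.2, "y": 0, "z": -1.5, "twist": 0, "jaw": 0}
    - {"x": 0, "y": 0, "z": 0, "twist": 0, "jaw": 0}

```text
time: 20.22
ee_pos: [0.4456, -0.2264, 0.1467]
tool_rot: [-1.739, 2.578, 0.022]
wrist_force: [0.4, 0.2, -0.4]
gripper_width: 0.0215
```

Run:
```python
from h import *
st();favg()
```

```text
t 20.22 tcp [ 0.4456 -0.2264  0.1467] yaw -111.98 zax [ 0.019  0.03  -0.999] F [ 0.4  0.2 -0.4] w 0.0215
q [ 0.85  0.19 -0.49  1.9   0.06  1.07 -1.61]
Favg [ 0.3   0.08 -1.08] std [0.32 0.31 0.58] Fn -1.11
```

drive_tool:
  motion:
    - {"x": 0.3, "y": 0, "z": -2, "twist": 0, "jaw": 0}
    - {"x": 0, "y": 0, "z": 0, "twist": 0, "jaw": 0}

```text
time: 20.63
ee_pos: [0.446, -0.2265, 0.145]
tool_rot: [-1.739, 2.577, 0.021]
wrist_force: [-0.5, 0.1, -1.1]
gripper_width: 0.0212
```

Run:
```python
from h import *
st();favg()
```

```text
t 20.63 tcp [ 0.446  -0.2265  0.145 ] yaw -111.98 zax [ 0.019  0.029 -0.999] F [-0.5  0.1 -1.1] w 0.0212
q [ 0.85  0.19 -0.49  1.9   0.06  1.06 -1.62]
Favg [-0.43  0.13 -0.63] std [0.46 0.25 0.57] Fn -0.53
```

drive_tool:
  motion:
    - {"x": 0.3, "y": 0, "z": -2, "twist": 0, "jaw": 0}
    - {"x": 0, "y": 0, "z": 0, "twist": 0, "jaw": 0}

```text
time: 21.05
ee_pos: [0.4467, -0.2266, 0.1434]
tool_rot: [-1.739, 2.577, 0.02]
wrist_force: [-0.1, -0.8, -0.0]
gripper_width: 0.0215
```

Run:
```python
from h import *
st();favg(8);snapj('side','s23');snapj('wrist','w23')
crop('w23',270,140,380,220,7,'c36');crop('s23',260,190,310,250,10,'c37')
```

```text
t 21.05 tcp [ 0.4467 -0.2266  0.1434] yaw -111.98 zax [ 0.02   0.029 -0.999] F [-0.1 -0.8 -0. ] w 0.0215
q [ 0.85  0.19 -0.49  1.9   0.06  1.06 -1.62]
Favg [-0.56  0.03  0.27] std [0.49 0.43 0.42] Fn 0.38
```

View pics/c36.png

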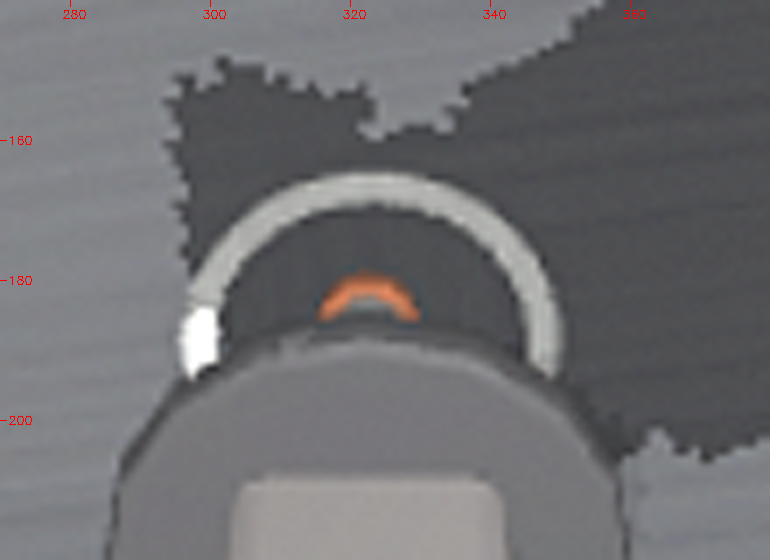

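View pics/c37.png

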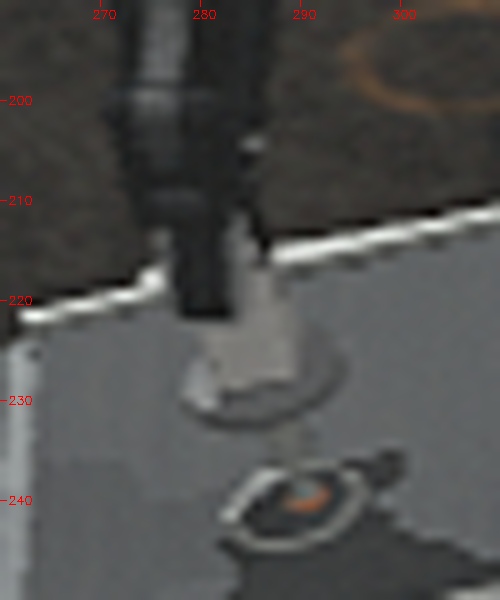

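drive_tool:
  motion:
    - {"x": -1, "y": 0, "z": 3, "twist": 0, "jaw": 0}
    - {"x": -2, "y": 0, "z": 0, "twist": 0, "jaw": 0}
    - {"x": 0.4, "y": 0, "z": -2, "twist": 0, "jaw": 0}
    - {"x": 0.4, "y": 0, "z": -2, "twist": 0, "jaw": 0}
    - {"x": 0.4, "y": 0, "z": -2, "twist": 0, "jaw": 0}
    - {"x": 0, "y": 0, "z": 0, "twist": 0, "jaw": 0}

```text
time: 22.05
ee_pos: [0.4449, -0.2269, 0.1407]
tool_rot: [-1.738, 2.577, 0.018]
wrist_force: [0.3, 0.4, 0.8]
gripper_width: 0.0213
```

Run:
```python
from h import *
st();favg(8)
```

```text
t 22.05 tcp [ 0.4449 -0.2269  0.1407] yaw -111.99 zax [ 0.021  0.028 -0.999] F [0.3 0.4 0.8] w 0.0213
q [ 0.85  0.19 -0.49  1.91  0.06  1.05 -1.62]
Favg [-0.38 -0.23  0.94] std [0.45 0.69 0.43] Fn 0.99
```

drive_tool:
  motion:
    - {"x": 0.3, "y": 0, "z": -1.3, "twist": 0, "jaw": 0}
    - {"x": 0.2, "y": 0, "z": -1.2, "twist": 0, "jaw": 0}
    - {"x": 0, "y": 0, "z": 0, "twist": 0, "jaw": 0}

```text
time: 22.7
ee_pos: [0.4455, -0.227, 0.1385]
tool_rot: [-1.738, 2.577, 0.017]
wrist_force: [-0.8, -0.1, 2.0]
gripper_width: 0.0215
```

Run:
```python
from h import *
st();favg(12);axis_now();snapj('side','s24');snapj('wrist','w24');st()
crop('w24',230,140,420,340,3,'c38');crop('s24',255,185,325,255,8,'c39')
```

```text
t 22.7 tcp [ 0.4455 -0.227   0.1385] yaw -111.99 zax [ 0.021  0.028 -0.999] F [-0.8 -0.1  2. ] w 0.0215
q [ 0.85  0.2  -0.49  1.91  0.07  1.05 -1.62]
Favg [-0.69 -0.01  2.  ] std [0.4  0.33 0.38] Fn 2.1
axis [-0.213  0.065  0.975] err deg 1.17 lean fwd,gy deg [12.83  0.84] foot [ 0.4617 -0.2315  0.0407] F along n 2.44
t 23.4 tcp [ 0.4454 -0.227   0.1387] yaw -112.0 zax [ 0.021  0.028 -0.999] F [0.1 1.1 2.3] w 0.0211
q [ 0.85  0.2  -0.49  1.91  0.07  1.05 -1.62]
```

View pics/c38.png

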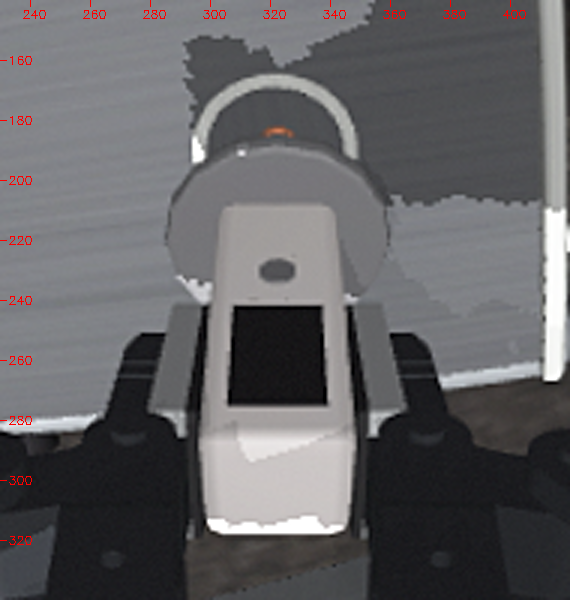

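View pics/c39.png

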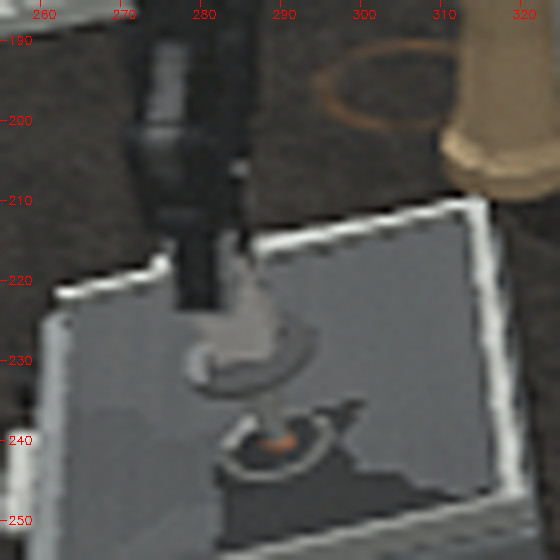

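Run:
```python
from h import *
d=snap('top','t25');a=load('top0')['f'].astype(int);b=d['frame'].astype(int)
for nm,(x0,y0,x1,y1) in dict(mug=(255,130,305,172),mill=(298,162,322,196),tin=(340,130,372,146),ring=(262,175,298,210)).items(): print(nm,np.abs(a-b)[y0:y1,x0:x1].max())
st();arm.job_done()
```

```text
mug 16
mill 47
tin 9
ring 8
t 23.45 tcp [ 0.4454 -0.227   0.1387] yaw -112.0 zax [ 0.021  0.028 -0.999] F [-0.7 -0.8  1.7] w 0.0209
q [ 0.85  0.2  -0.49  1.91  0.07  1.05 -1.62]
the job is handed in; nothing more can be done
```

I turned the clamp knob, lifted the probe out, and handed in at 23.5 s with its tip pressed inside the ring on the grill plate. The arm is still holding it there.

**What I did**
- **Knob:** I turned it about 1.3 rad anticlockwise, and the pictures show its tongue well clear of the probe.
- **Tilt:** the moves can't tilt the tool. I leaned the probe in the jaws by pulling its stem gently against the edge of the stand's bore, with up to about 5 N of side force.
- **Second tilt:** the tool's angle drifted on the way to the grill, so I took the probe back to the bore once and leaned it further. A small twist at the grill then lined the lean up with the slope.

**Last checks**
- **Position:** the foot is inside the ring in both the wrist and side pictures, within about 2 mm of the centre dot.
- **Push:** the spring force is about 3.1 N after allowing for the probe's weight, which is roughly half-way in. The force reading varied by about 0.4 N.
- **Squareness:** I estimate the probe is 1 to 2° off square. The estimates disagree: the tool-angle model gave about 12.8° of lean, and correcting it with an earlier picture fit gives about 13.7°, against 12° wanted.
- **Other objects:** the mug and tin look unmoved in the top view. The salt mill patch changed a little more, probably from the arm's shadow. I didn't look for the twist timer, but kept to the stand-and-grill area.

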